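# Two look-alike boxes out of the middle of a stack: dummy to the easel, full one sold

## Robot

A 6-joint arm with a two-finger parallel gripper is mounted at the origin on the work surface. World frame = base frame: x ahead of the robot, y to its left, z up, the work surface at z = 0. Lengths are in mm, angles in rad, forces in N, time in s.
With the tool pointing down it reaches from about 375 to 925 mm from the base axis. Payload 5.7 kg.
Tool frame: the origin (TCP) lies at the very end of the fingers, on their centre line; the grasp point (between the pads) lies 19 mm behind it; y points along the fingers, z is the direction in which the jaws open and shut, and the axes are right-handed (so a half turn about y gives the same grasp; the last joint's range is limited). The gripper opens to 88 mm and grips with 3 to 60 N. Pads are 20 mm wide; open, the fingers measure 115 mm over their backs; the gripper's body (75 mm by 178 mm) begins 61 mm behind the grasp point.
Start: joints at [1.049, 0.359, 1.51, -0, 1.272, -0.115], TCP at [237.393, 551.005, 222.623] pointing down, gripper open.
Joint ranges: [-2.97, 2.97], [-1.01, 2.36], [0.21, 2.38], [-0.96, 4.11], [0.2, 2.71], [-2.98, 2.98]. Speed limits (rad/s): [2.39, 2.39, 3.14, 3.14, 3.14, 3.14].

## Interface

Orientations are given as a rotation vector (axis times angle).
In Python, from workcell import manip gives the robot as it stands.
- The arm moves only by the tool play_rows, never from a script. Its argument "deltas" is a list that holds one entry, the list of rows, each a list of 5 numbers: the shift along the tool's x, y, z in mm, then the turn about the tool's y in degrees, then the opening, from 0 (shut) to 1 (fully open). In form: [[[x, y, z, turn, jaw], ...]]. A call has 1 to 8 rows; each row is the pose to reach, as a shift and turn from the pose commanded when the call began, along the tool's axes at that moment; what a row does not reach only later rows make up. A row lasts 1/8 s, in which the tool goes at most 62.5 mm and 10.7 degrees, less where a joint would pass 70% of its speed; a pose out of reach is approached as far as the arm can. A call with a gripper value outside its range is refused whole. The fingers move at their own pace and stop on an object; the grip force is fixed at half the most. Time passes only in rows, so rows that repeat a pose let the fingers close. It gives the time, the measured TCP pose, the force and the opening at its end, in the units of the state.
- manip.get_obs(): the state, without advancing time (a new reading comes with each control period).
- manip.capture(name): name is "scene" or "top" or "wrist"; returns a dict with "frame" (384x512x3 uint8, red, green, blue), "range_z" (384x512 float32, mm along the optical axis (not along the pixel's ray), 0 where there is no reading), "fx", "fy", "cx", "cy" (pixels), "camera_from_world" (4x4, takes a point from world to camera coordinates). Camera axes: x right, y down, z forward; pixel columns grow to the right and rows downward; lengths in mm; the calibration is good to about 2 mm. The wrist camera is an equidistant fisheye: a pixel r from the principal point sees the ray r / f radians off the axis. A picture is of the moment at which its call begins.
- manip.finish_job(): hands the job in, once; it reports no verdict.
Trained networks look in the newest picture that a camera, given by its name, has taken for a name from the list of things; names that differ only in an ending like _2 or _b are one class to them, and where a whole thing is asked for, a point or a joint stands for the part that bears it (a point fixed in the world has none). Each returns a list of dicts, best first, with "score" (0 to 1); they miss things now and then, are a little off and sometimes report something else, mostly with a low value. They report only what shows in the picture. A call takes as long as a camera call. They do not tell look-alikes from the thing itself.
- manip.look_for(name, camera): "pixel" ([column, row] in pixels, amid what is visible of it).
- manip.mark_of(name, camera): "pixel" ([column, row] in pixels: a listed point, or the origin of a listed thing).
The state is a dict: "t": time; "q": joint angles; "qd": joint speeds; "joint_torque": joint torques, N m; "eef_pos": TCP position; "eef_rot": TCP orientation; "contact_force": force on the tool from outside, world axes, zero at the start; "torque": the same for the moment, N m; "gripper_width": opening from 0.0 (shut) to 1.0 (fully open).
Only numpy, scipy, OpenCV 4.12 (cv2) and the standard library are available. Lean on these libraries where they do the work, as an engineer would, in place of code of your own. Each camera call takes 0.05 s, during which the arm holds its last target.

## Task

In the middle of the stack lie two look-alike praline boxes: one is full and sold, the other is an empty display dummy, and only their weight tells which. Lift the wide carton above them off with the little box riding on it and park the two together on the marble slab; set the dummy on the free easel, flat on the sloping back, centred and square, its foot fully down on the ledge behind the lip and not forced hard, and set the full box upright in the middle of the slate tile. Put the wide carton, the little box still on it, back flat and square on the wide cartons left between the holder's end walls, and leave those, the box on show and everything else on the counter where they are.

Things in the scene. Friction and masses are not known exactly. Their poses are not given: they have to be found in the camera images.
- holder: clear acrylic stock holder, fixed: base 132 x 66 x 4 mm, at each end a wall 44 mm wide (x = +-62.5 to +-66.5 mm) up to 50 mm above the counter, so 125 mm between them for cartons 120 mm long; long sides open. Origin: centre of its underside, x along its length, z up. Stack from below: wide_bottom, wide_lower, mid_1 and mid_2 side by side, wide_upper, ballotin
- wide_bottom: wide chocolate carton 120 x 64 x 16 mm, about 0.11 kg, lowest in the stack (underside 4 mm above the counter); plain dark brown card, blank cream label on top; origin at the centre of its underside, x along its length, y across its width, z up. Stays put
- wide_lower: wide carton like wide_bottom and lying on it (underside 20 mm above the counter)
- mid_1: one of two look-alike lidded praline boxes, 56 x 56 x 22 mm (the lid overhangs the base by 1 mm), dark brown card, side by side along the holder in the middle of the stack (undersides 36 mm above the counter), which is where is drawn anew. One is an empty dummy (25 to 38 g), the other is full (127 to 188 g); only the weight tells. Origin at the centre of its underside, z up
- mid_2: one of two look-alike lidded praline boxes, 56 x 56 x 22 mm (the lid overhangs the base by 1 mm), dark brown card, side by side along the holder in the middle of the stack (undersides 36 mm above the counter), which is where is drawn anew. One is an empty dummy (25 to 38 g), the other is full (127 to 188 g); only the weight tells. Origin at the centre of its underside, z up
- wide_upper: wide carton 120 x 64 x 16 mm, 0.09 to 0.14 kg, lying on the two boxes (underside 58 mm above the counter at the start, 8 mm above the tops of the holder's walls; 36 mm once it lies on wide_lower); plain dark brown card, blank cream label on top; origin at the centre of its underside, x along its length, y across its width, z up
- ballotin: little lidded praline box 40 x 40 x 26 mm, about 0.045 kg, standing loose on wide_upper, up to 20 mm off its middle along the length; origin at the centre of its underside, z up
- slab: marble slab 150 (x) x 110 (y) x 12 mm, fixed, kept clear; origin at the centre of its underside
- tile: dark slate tile 110 x 110 x 8 mm for sold goods, fixed, empty; origin at the centre of its underside
- easel: the free one of two small clear acrylic easels on a dark wooden board (15 mm high, 130 x 270 mm); fixed. Origin near the middle of its foot plate, on the board; it faces its own -x, towards the robot
- easel_bed: its sloping bed, rising at 30 deg away from the robot. Origin in the inner corner of back and ledge, mid-width; x up the slope, y across, z out of the back's face. Ledge: plane x = 0, 46 mm wide. Back: z = 0, 40 mm wide (box overhangs), to x = 52. Lip: z = 32 to 36, 10 mm high. Seated box: origin at x 28, y 0, z 0 mm. Card sticks on the slope by friction and may not slide down by itself
- easel_used: easel like the free one, carrying the box shown; bystander, not to be moved
- shown: praline box 56 x 56 x 22 mm on show on the other easel; bystander, not to be moved
- tin: steel can, 72 mm diameter, 100 mm high; bystander, not to be moved
- jar: amber jar with wooden lid, 72 mm diameter, 110 mm high; bystander, not to be moved
- dish: white tasting bowl, 84 mm diameter, 28 mm high; bystander, not to be moved
- spatula: spatula 200 mm long lying on the counter; bystander, not to be moved
- spare: lidded praline box 70 x 70 x 30 mm on the counter; bystander, not to be moved
- tape: black tape dispenser 130 x 55 x 72 mm; bystander, not to be moved
- tickets: wooden block 75 x 50 x 30 mm with black price tickets, 47 mm high in all; bystander, not to be moved
Things that resemble listed ones, but are neither listed nor needed, are in the scene too. What is shaped like the ballotin but yellow is not meant.

How it is judged (in metres and radians):
On the way:
1. the upper wide carton rests flat on the marble slab, let go, with the little box still standing on it (z of wide_upper in the frame of slab between 0.009 and 0.015 m and x of wide_upper in the frame of slab between -0.06 and 0.06 m and y of wide_upper in the frame of slab between -0.05 and 0.05 m and angle between wide_upper's own z axis and vertical below 0.05 rad and contact force between the fingers and wide_upper below 0.05 N and linear speed of wide_upper below 0.03 m/s and z of ballotin in the frame of wide_upper between 0.013 and 0.019 m), for 0.2 s.
At the end, for the whole second after the job is handed in: Empty box on the free easel: foot within 3 mm of the ledge, flat on the back, centred to 10 mm, square to 0.1 rad; full box flat on the tile, centre within 30 mm. wide_upper flat on wide_lower in the holder (4 mm along, 8 across, 0.1 rad), little box on it; wide_lower in place; at rest (((x of mid_1 in the frame of easel_bed between 0.025 and 0.031 m and z of mid_1 in the frame of easel_bed between -0.002 and 0.003 m and y of mid_1 in the frame of easel_bed between -0.01 and 0.01 m and angle between the z axis of mid_1 and the z axis of easel_bed, either way round below 0.08 rad and (angle between the x axis of mid_1 and the x axis of easel_bed, either way round below 0.1 rad or angle between the y axis of mid_1 and the x axis of easel_bed, either way round below 0.1 rad) and linear speed of each of mid_1, mid_2 below 0.01 m/s and z of mid_2 in the frame of tile between 0.005 and 0.011 m and x of mid_2 in the frame of tile between -0.03 and 0.03 m and y of mid_2 in the frame of tile between -0.03 and 0.03 m and angle between mid_2's own z axis and vertical below 0.05 rad and contact force between mid_2 and tile above 0.8 N) or (x of mid_2 in the frame of easel_bed between 0.025 and 0.031 m and z of mid_2 in the frame of easel_bed between -0.002 and 0.003 m and y of mid_2 in the frame of easel_bed between -0.01 and 0.01 m and angle between the z axis of mid_2 and the z axis of easel_bed, either way round below 0.08 rad and (angle between the x axis of mid_2 and the x axis of easel_bed, either way round below 0.1 rad or angle between the y axis of mid_2 and the x axis of easel_bed, either way round below 0.1 rad) and linear speed of each of mid_2, mid_1 below 0.01 m/s and z of mid_1 in the frame of tile between 0.005 and 0.011 m and x of mid_1 in the frame of tile between -0.03 and 0.03 m and y of mid_1 in the frame of tile between -0.03 and 0.03 m and angle between mid_1's own z axis and vertical below 0.05 rad and contact force between mid_1 and tile above 0.8 N)) and z of wide_upper in the frame of holder between 0.0335 and 0.0385 m and x of wide_upper in the frame of holder between -0.004 and 0.004 m and y of wide_upper in the frame of holder between -0.008 and 0.008 m and angle between the x axis of wide_upper and the x axis of holder, either way round below 0.1 rad and angle between wide_upper's own z axis and vertical below 0.04 rad and linear speed of wide_upper below 0.01 m/s and z of wide_lower in the frame of holder between 0.018 and 0.022 m and y of wide_lower in the frame of holder between -0.01 and 0.01 m and z of ballotin in the frame of wide_upper between 0.013 and 0.019 m); the robot touches nothing.
It fails at once if the little box leaves its place on the upper wide carton (its underside's centre gets more than 35 mm from the carton's underside centre; 16 to 26 mm at the start) (distance between ballotin and wide_upper above 0.035 m).
It fails at once if a box is pressed against the free easel with more than 60 N (contact force between any of mid_1, mid_2 and easel above 60 N).
It fails at once if the holder's bottom carton, the box on show or another thing on the counter is moved more than 20 mm (distance of any of tin, jar, dish, spatula, spare, tape, tickets, shown, wide_bottom from where it was at the start of the episode above 0.02 m).
It also fails if it takes over 72 s, if anything falls off the work surface, if the arm or the gripper's body presses on something with over 40 N, if the wrist force passes 120 N, or if a joint passes its speed limit or range.

## Working session

There is one attempt and no reset: what is moved stays moved. The work goes in short steps, Python scripts to look and compute and a tool call to move; the robot and the scene stay as the last step left them, time stands still between calls to the robot, and variables do not carry over. Pictures are saved under pics/ and viewed, and the job is handed in when it is done.

Besides the shell and the picture viewer there is one more tool, called after "Request:" by a JSON object that holds its "method" and its "body", one argument or row to a line. play_rows: Moves the arm, as the interface text tells. Its arguments: {"type":"object","properties":{"deltas":{"type":"array"}},"required":["deltas"]}

```bash
ls -la; mkdir -p pics
cat > h.py <<'E'
import numpy as np, cv2
from scipy.spatial.transform import Rotation as R
from workcell import manip
def cap(n,save=None):
    c=manip.capture(n)
    if save: cv2.imwrite('pics/'+save+'.png',c['frame'][:,:,::-1])
    return c
def pts(c):
    z=c['range_z'];h,w=z.shape
    u,v=np.meshgrid(np.arange(w),np.arange(h))
    X=(u-c['cx'])/c['fx']*z;Y=(v-c['cy'])/c['fy']*z
    P=np.stack([X,Y,z],-1).reshape(-1,3)
    T=np.linalg.inv(np.array(c['camera_from_world']))
    return (P@T[:3,:3].T+T[:3,3]).reshape(h,w,3)
E
python3 - <<'E'
from h import *
o=manip.get_obs();print(o)
for n in ['scene','top','wrist']:
    c=cap(n,n+'0');print(n,c['fx'],c['cx'],c['cy'],np.round(c['camera_from_world'],3).tolist())
    for k in ['holder','wide_upper','ballotin','mid_1','slab','tile','easel','easel_bed','easel_used','shown']:
        print(k,[(np.round(r['pixel']).tolist(),round(r['score'],2)) for r in manip.look_for(k,n)[:3]],[(np.round(r['pixel']).tolist(),round(r['score'],2)) for r in manip.mark_of(k,n)[:3]])
E
```

```text
total 12
drwxr-xr-x  3 agent agent 4096 Dec  6 06:14 .
drwxr-xr-x 23 root  root  4096 Dec  6 06:14 ..
drwxr-xr-x  2 agent agent 4096 Dec  6 06:14 pics
{'t': 0.0, 'q': array([ 1.04889146e+00,  3.59512060e-01,  1.51142624e+00,  5.05638390e-06,
        1.27253115e+00, -1.15124642e-01]), 'qd': array([-3.28065579e-04, -8.48884439e-04,  1.02782992e-03,  2.80530451e-05,
       -1.70640961e-03, -2.22342303e-03]), 'joint_torque': array([ 3.64764574e-04, -5.15349770e+01, -2.70735562e+01,  6.73166080e-02,
        3.47975269e-02, -1.75953392e-04]), 'eef_pos': array([237.05879247, 550.41820109, 221.80777838]), 'eef_rot': array([-1.54892804,  0.31963284, -0.31869692]), 'contact_force': array([-0.40154121,  0.12903375, -0.03770125]), 'torque': array([ 0.02599782,  0.01845086, -0.01272672]), 'gripper_width': 0.9996648995312813}
scene 380.83830553374 249.9781633340408 190.0807805220242 [[-0.679, 0.733, -0.02, 356.964], [0.489, 0.433, -0.757, -174.546], [-0.547, -0.524, -0.653, 1273.765], [0.0, 0.0, 0.0, 1.0]]
holder [] [([264.0, 217.0], 0.73), ([261.0, 203.0], 0.45)]
wide_upper [([256.0, 205.0], 0.97
[... 1317 characters left out ...]
.61), ([327.0, 128.0], 0.54)] [([305.0, 201.0], 0.68)]
easel [] [([162.0, 165.0], 0.92), ([282.0, 255.0], 0.23)]
easel_bed [([237.0, 226.0], 0.52)] [([161.0, 172.0], 0.96), ([266.0, 127.0], 0.17)]
easel_used [([111.0, 180.0], 0.53), ([160.0, 166.0], 0.51)] [([117.0, 166.0], 0.56)]
shown [([108.0, 166.0], 0.91)] [([110.0, 166.0], 0.96), ([374.0, 192.0], 0.57), ([161.0, 173.0], 0.47)]
wrist 297.3186396354542 250.6675474587197 193.181731191499 [[0.395, 0.919, 0.0, -599.279], [0.88, -0.379, 0.288, -35.073], [0.264, -0.114, -0.958, 391.493], [0.0, 0.0, 0.0, 1.0]]
holder [] []
wide_upper [] []
ballotin [] []
mid_1 [] []
slab [] []
tile [] []
easel [] []
easel_bed [] []
easel_used [] []
shown [] []
```

```bash
cd pics; python3 -c "
import cv2
for n in ['scene0','top0']:
    a=cv2.imread(n+'.png');cv2.imwrite(n+'b.png',cv2.resize(a,(800,600),interpolation=cv2.INTER_CUBIC))"
```

```text
(no output)
```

View pics/scene0b.png

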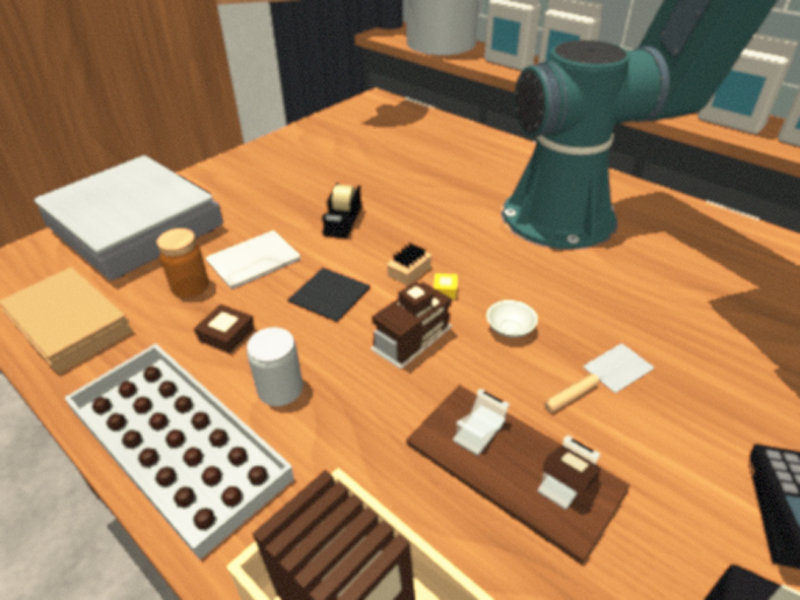

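View pics/top0b.png

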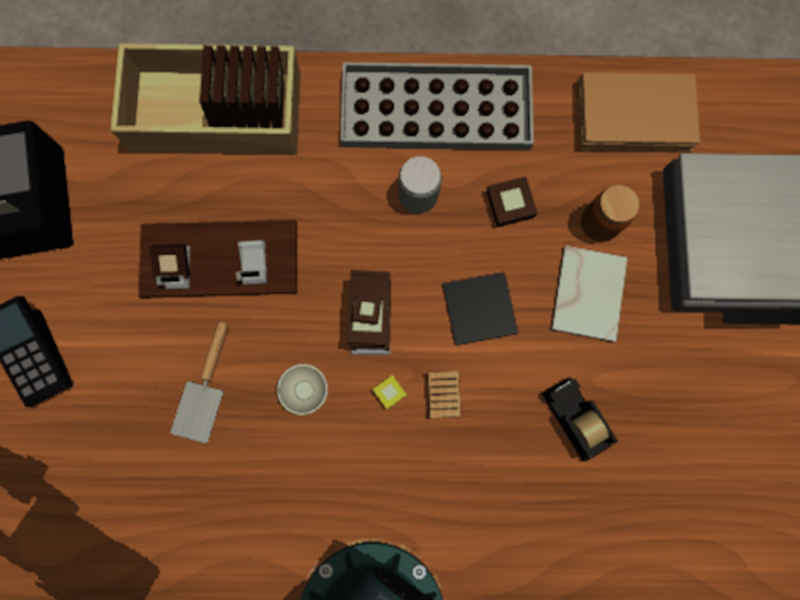

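View pics/wrist0.png

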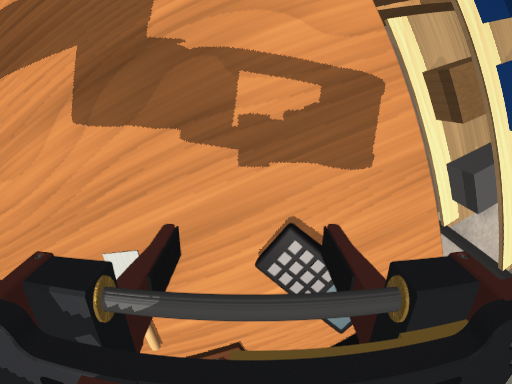

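```bash
cat > a.py <<'E'
from h import *
c=cap('top');P=pts(c);np.savez('top0.npz',P=P,f=c['frame'])
P=np.load('top0.npz')['P']
def at(u,v): print((u,v),np.round(P[v,u],1))
s=512/800
for nm,(u,v) in dict(holderend=(371,350),ball=(367,309),wideup=(367,285),tile=(481,307),slab=(590,293),easel=(252,260),used=(168,263),counter=(450,450),tick=(443,395),can=(420,177),spare=(512,200)).items():
    print(nm,end=' ');at(int(u*s),int(v*s))
def rect(mask,name):
    n,l,st,ce=cv2.connectedComponentsWithStats(mask.astype(np.uint8))
    for i in range(1,n):
        if st[i,4]<60: continue
        Q=P[l==i];r=cv2.minAreaRect(Q[:,:2].astype(np.float32))
        print(name,np.round(ce[i]),st[i,4],'rect',np.round(r[0],1),np.round(r[1],1),round(r[2],1),'z',np.round(np.percentile(Q[:,2],[5,50,95]),1))
Z=P[:,:,2];X=P[:,:,0];Y=P[:,:,1]
roi=(X>300)&(X<800)&(abs(Y)<600)
rect(roi&(Z>68)&(Z<80)&(abs(Y)<120),'wide')
rect(roi&(Z>90)&(Z<105)&(abs(Y)<120),'ball')
rect(roi&(Z>9)&(Z<15),'slab')
rect(roi&(Z>5)&(Z<10.5),'tile')
rect(roi&(Z>12)&(Z<18)&(Y>0),'board')
E
python3 a.py
```

```text
holderend (237, 224) [421.5   8.3  50.3]
ball (234, 197) [482.4  15.6 100.5]
wideup (234, 182) [524.8  17.2  79. ]
tile (307, 196) [ 504.3 -176.4    9.3]
slab (377, 187) [ 531.  -364.    12.8]
easel (161, 166) [574.7 213.3  33.7]
used (107, 168) [561.1 347.7  58.3]
counter (288, 288) [ 262.6 -126.1   -1.2]
tick (283, 252) [ 353.4 -110.7   30.8]
can (268, 113) [703.4 -66.9  97.3]
spare (327, 128) [ 688.1 -229.4   31.6]
wide [235. 196.] 919 rect [490.8  14.6] [ 64.7 120.4] 88.1 z [70.6 74.1 77.6]
ball [268. 112.] 530 rect [705.7 -68.1] [67.  66.3] 22.9 z [ 92.5 100.  103.5]
ball [234. 197.] 268 rect [483.1  15. ] [39.7 41.1] 82.8 z [ 95.7 100.1 103.5]
slab [146. 160.] 1263 rect [584.3 277.4] [131.2 271.1] 3.1 z [10.5 13.4 14.9]
slab [377. 187.] 1776 rect [ 532.4 -364. ] [110.9 151.1] 79.5 z [ 9.5 12.2 14.6]
slab [301. 183.] 79 rect [ 534.9 -159.9] [40.  45.6] 13.8 z [ 9.1 10.2 12.5]
slab [ 97. 185.] 84 rect [525.7 384.9] [54.6 25.9] 82.8 z [10.5 13.4 14.8]
slab [165. 184.] 112 rect [532.8 204.5] [22.  75.8] 0.7 z [10.4 13.7 14.9]
slab [311. 201.] 77 rect [ 490.3 -185.3] [58.  31.1] 50.6 z [ 9.2 10.4 13.4]
slab [301. 214.] 76 rect [ 457.1 -158.2] [30.1 50. ] 20.6 z [ 9.1 10.2 12.7]
slab [193. 248.] 217 rect [361.1 121.5] [60.9 60.4] 20.0 z [ 9.5 12.3 14.8]
tile [307. 197.] 1270 rect [ 504.4 -177.9] [111.6 115.8] 11.7 z [ 5.5  7.9 10.1]
tile [193. 253.] 80 rect [348.7 120. ] [26.1 47. ] 1.1 z [ 5.5  8.  10.2]
board [141. 164.] 2857 rect [583.5 277.6] [131.3 270.5] 2.6 z [12.5 15.1 17.6]
board [189. 244.] 135 rect [368.7 130.9] [43.3 66.9] 44.9 z [12.4 14.7 17.5]
```

```bash
cat >> h.py <<'E'
def state(o=None):
    o=o or manip.get_obs()
    M=R.from_rotvec(o['eef_rot']).as_matrix()
    return o,M
def yawz(M): return np.degrees(np.arctan2(M[1,2],M[0,2]))
def goto(*tg,cmd=None):
    "targets (x,y,z,yaw_of_jaw_axis deg or None)"
    o,M=state()
    p=o['eef_pos'] if cmd is None else np.array(cmd)
    y0=yawz(M)
    print('t %.2f pos'%o['t'],np.round(o['eef_pos'],1),'jaw yaw %.2f'%y0,'tilt %.2f'%np.degrees(np.arccos(min(1,-M[2,1]))),'F',np.round(o['contact_force'],2),'q6 %.2f'%o['q'][5],'w %.3f'%o['gripper_width'])
    for t in tg:
        d=M.T@(np.array(t[:3])-p)
        tn=0
        if t[3] is not None:
            dy=(t[3]-y0+90)%180-90
            tn=-dy
        print('  ->',t,'delta',np.round(d,1),'turn %.1f'%tn,'(alt %.1f)'%(tn-180*np.sign(tn)))
E
python3 - <<'E'
from h import *
o,M=state();print(np.round(M,3))
P=np.load('top0.npz')['P']
Z=P[:,:,2];X=P[:,:,0];Y=P[:,:,1]
def fit(m):
    n,l,st,ce=cv2.connectedComponentsWithStats(m.astype(np.uint8));i=1+np.argmax(st[1:,4])
    Q=P[l==i][:,:2].astype(np.float32)
    r=cv2.minAreaRect(Q);b=cv2.boxPoints(r);print(np.round(r[0],1),np.round(b).tolist())
    ev,V=np.linalg.eigh(np.cov(Q.T));print('pca ang',np.degrees(np.arctan2(V[1],V[0])),np.sqrt(ev*12))
fit((Z>68)&(Z<105)&(abs(Y)<100)&(X<600))
fit((Z>8)&(Z<16)&(Y<-280)&(Y>-450)&(X<650)&(X>430))
fit((Z>4)&(Z<12)&(Y<-100)&(Y>-260)&(X<600)&(X>430))
fit((Z>10)&(Z<80)&(Y>100)&(X<700)&(X>500))
goto((540,110,300,90))
E
```

```text
[[ 0.918 -0.     0.396]
 [-0.396 -0.     0.918]
 [-0.    -1.    -0.   ]]
[490.8  14.6] [[430.0, -16.0], [550.0, -20.0], [552.0, 45.0], [432.0, 49.0]]
pca ang [-92.31281744 177.68718256] [ 64.5278784  121.38477471]
[ 532.4 -364. ] [[448.0, -405.0], [597.0, -432.0], [617.0, -323.0], [468.0, -296.0]]
pca ang [-99.3849836 170.6150164] [110.36262352 150.83931023]
[ 503.3 -178. ] [[436.0, -133.0], [460.0, -247.0], [571.0, -223.0], [546.0, -109.0]]
pca ang [-126.27413937  143.72586063] [110.09188825 111.16833664]
[583.5 277.8] [[512.0, 410.0], [524.0, 139.0], [655.0, 145.0], [643.0, 416.0]]
pca ang [-176.49134647   93.50865353] [131.75038712 264.8848928 ]
t 3.20 pos [237.4 551.  222.6] jaw yaw 66.69 tilt 0.00 F [ 0.22 -0.21 -0.3 ] q6 -0.12 w 0.997
  -> (540, 110, 300, 90) delta [ 452.4  -77.4 -285.3] turn -23.3 (alt 156.7)
```

Request:
{"method": "play_rows", "body": {
  "deltas": [
    [[60,-20,-40,-5,1],[120,-50,-80,-10,1],[180,-77,-115,-15,1],[240,-77,-150,-20,1],[295,-77,-185,-23.3,1],[350,-77,-220,-23.3,1],[400,-77,-253,-23.3,1],[452,-77,-285,-23.3,1]]
  ]
}}

```text
t: 4.2
eef_pos: [514.6, 146.6, 299.8]
eef_rot: [-1.571, -0.0, -0.001]
contact_force: [0.3, 0.3, 0.2]
gripper_width: 1.0
```

Run:
```python
from h import *
goto((540,110,300,90))
c=cap('wrist','w1');np.savez('w1.npz',**c)
print(np.round(c['camera_from_world'],3).tolist())
for k in ['easel_bed','easel','holder','wide_upper','ballotin']:
    print(k,[(np.round(r['pixel']).tolist(),round(r['score'],2)) for r in manip.mark_of(k,'wrist')[:3]])
```

```text
t 4.20 pos [514.6 146.6 299.8] jaw yaw 89.99 tilt 0.05 F [0.31 0.3  0.18] q6 -1.42 w 1.000
  -> (540, 110, 300, 90) delta [ 25.4  -0.2 -36.5] turn -0.0 (alt 180.0)
[[-0.0, 1.0, 0.0, -146.045], [0.957, -0.0, 0.289, -549.764], [0.289, 0.0, -0.957, 316.902], [0.0, 0.0, 0.0, 1.0]]
easel_bed [([296.0, 188.0], 0.85)]
easel [([296.0, 202.0], 0.9), ([64.0, 248.0], 0.64)]
holder []
wide_upper [([156.0, 149.0], 0.95), ([293.0, 188.0], 0.57)]
ballotin [([142.0, 62.0], 0.58), ([151.0, 147.0], 0.57), ([237.0, 58.0], 0.18)]
```

View pics/w1.png

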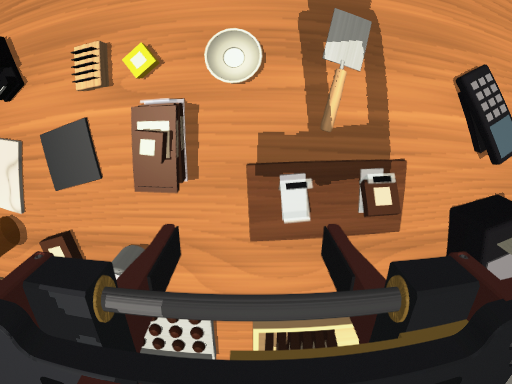

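```bash
cat >> h.py <<'E'
def wpts(c):
    z=c['range_z'];h,w=z.shape
    u,v=np.meshgrid(np.arange(w),np.arange(h))
    a=(u-c['cx'])/c['fx'];b=(v-c['cy'])/c['fy'];th=np.hypot(a,b)+1e-9
    X=z*np.tan(th)*a/th;Y=z*np.tan(th)*b/th
    P=np.stack([X,Y,z],-1).reshape(-1,3)
    T=np.linalg.inv(np.array(c['camera_from_world']))
    P=(P@T[:3,:3].T+T[:3,3]).reshape(h,w,3)
    P[z==0]=np.nan
    return P
def rectfit(P,m,nm=''):
    n,l,st,ce=cv2.connectedComponentsWithStats(m.astype(np.uint8));i=1+np.argmax(st[1:,4])
    Q=P[l==i];q=Q[:,:2].astype(np.float32)
    r=cv2.minAreaRect(q)
    ev,V=np.linalg.eigh(np.cov(q.T))
    print(nm,'n',len(q),'c',np.round(r[0],1),'size',np.round(r[1],1),'ang %.1f'%r[2],'pca long %.2f'%np.degrees(np.arctan(V[1,1]/V[0,1])),'mean',np.round(Q.mean(0),1),'zq',np.round(np.percentile(Q[:,2],[5,50,95]),1))
    return Q
E
python3 - <<'E'
from h import *
c=dict(np.load('w1.npz'));P=wpts(c)
Z=P[:,:,2];X=P[:,:,0];Y=P[:,:,1]
rectfit(P,(Z>69)&(Z<79)&(abs(Y)<100)&(X<600),'wide')
rectfit(P,(Z>94)&(Z<106)&(abs(Y)<100)&(X<600),'ball')
rectfit(P,(Z>12)&(Z<18)&(Y>100)&(X<680)&(X>500),'board')
rectfit(P,(Z>45)&(Z<55)&(abs(Y)<60)&(X<450)&(X>400),'nearwall')
for v in range(168,228,3):
    print(v,' '.join('%3d'%x for x in np.nan_to_num(Z[v,272:322:3])))
a=c['frame'][80:240,110:420,::-1];cv2.imwrite('pics/w1c.png',cv2.resize(a,None,fx=2.55,fy=2.55,interpolation=cv2.INTER_CUBIC))
E
```

```text
wide n 2818 c [490.  13.] size [ 66.7 121.3] ang 88.2 pca long -2.38 mean [489.9  17.3  74.4] zq [72.9 74.4 75.8]
ball n 950 c [482.2  14.1] size [41.4 40.7] ang 83.2 pca long 80.25 mean [481.8  14.9 100.3] zq [ 98.4 100.4 101.8]
board n 8354 c [582.4 276.9] size [131.1 271.3] ang 2.6 pca long -87.97 mean [580.6 257.2  15.4] zq [14.  15.4 16.8]
nearwall n 104 c [421.9   9.8] size [ 4.9 43.1] ang 0.1 pca long -89.86 mean [421.9  10.7  50.3] zq [48.5 50.3 51.7]
168  14  16  14  14  15  16  16  14  15  15  16  13  14  15  14  17  16
171  15  15  15  14  17  16  16  15  15  15  14  14  14  15  14  14  14
174  15  16  15  14  15  15  18  19  20  20  20  14  14  14  15  15  15
177  14  16  14  20  19  18  19  21  17  20  20  16  15  15  16  15  15
180  15  15  15  19  19  20  53  54  53  54  54  55  53  57  15  15  14
183  15  15  14  55  57  57  56  59  59  59  59  59  57  58  12  17  15
186  15  16  14  57  57  59  59  60  59  61  61  62  60  58  15  17  15
189  15  15  17  59  59  62  61  62  60  60  58  24  16  15  16  16  16
192  16  16  16  28  28  27  27  29  27  29  28  27  14  15  15  17  16
195  15  16  15  30  31  29  30  30  30  32  30  30  16  16  15  15  15
198  14  15  14  28  32  32  32  31  32  32  33  35  17  15  14  14  14
201  15  14  15  18  33  34  34  35  33  35  34  36  15  15  16  14  15
204  15  15  15  20  36  37  38  36  35  36  37  37  15  15  16  15  15
207  15  15  14  17  39  39  38  39  39  40  39  39  41  14  15  14  14
210  15  15  15  15  41  41  41  42  41  43  43  41  42  16  15  16  16
213  16  15  15  15  43  44  43  44  44  43  44  45  47  14  14  16  15
216  15  15  16  15  46  45  45  47  46  47  47  47  48  16  14  16  15
219  14  16  15  15  47  47  49  47  47  49  49  51  50  15  16  15  15
222  16  14  16  16  50  50  14  14  16  15  16  15  15  15  14  16  16
225  16  14  16  15  14  16  16  14  15  15  14  13  15  16  15  16  16
```

View pics/w1c.png

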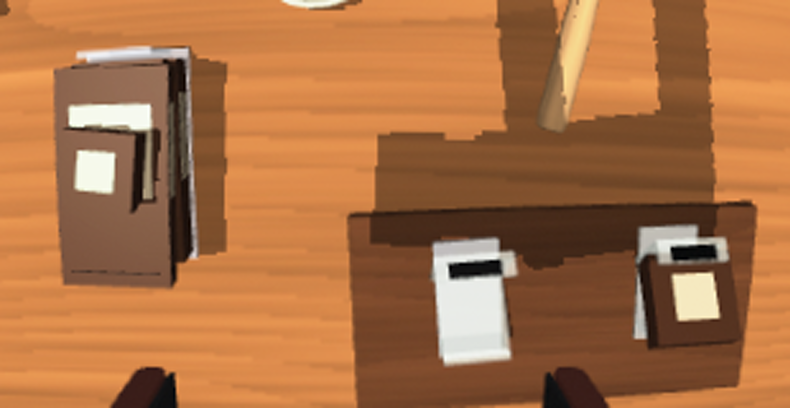

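```bash
cat > e.py <<'E'
from h import *
c=dict(np.load('w1.npz'));P=wpts(c)
Z=P[:,:,2];X=P[:,:,0];Y=P[:,:,1]
roi=np.zeros(Z.shape,bool);roi[193:222,270:318]=1
m=roi&(Z>24.5)
Q=P[m]
# robust plane z=a+bx+cy
A=np.c_[np.ones(len(Q)),Q[:,:2]]
k=np.ones(len(Q),bool)
for _ in range(6):
    s=np.linalg.lstsq(A[k],Q[k,2],rcond=None)[0];r=Q[:,2]-A@s;k=abs(r)<2.5
print('plane',s,'slope deg',np.degrees(np.arctan(np.hypot(s[1],s[2]))),'dir yaw',np.degrees(np.arctan2(s[2],s[1])),k.sum(),len(Q))
Qk=Q[k];r=cv2.minAreaRect(Qk[:,:2].astype(np.float32));print('rect',r,np.round(cv2.boxPoints(r),1).tolist())
print('zrange',np.percentile(Qk[:,2],[0,2,50,98,100]))
roi[:]=0;roi[178:193,270:318]=1
L=P[roi&(Z>52)];r=cv2.minAreaRect(L[:,:2].astype(np.float32));print('lip',r,np.round(cv2.boxPoints(r),1).tolist(),L.mean(0),np.percentile(L[:,2],[5,50,95,99]))
E
python3 e.py
```

```text
plane [-3.12540903e+02  5.81889455e-01  5.83076547e-02] slope deg 30.319244888076295 dir yaw 5.722165884607746 736 751
rect ((583.9012451171875, 213.48876953125), (39.45863723754883, 40.86122512817383), 2.7758736610412598) [[563.2000122070312, 232.89999389648438], [565.2000122070312, 192.10000610351562], [604.5999755859375, 194.0], [602.5999755859375, 234.89999389648438]]
zrange [27.51741655 28.36847207 39.71568431 50.53091028 52.3898557 ]
lip ((544.40087890625, 209.8443603515625), (14.484636306762695, 45.46626281738281), 4.282310962677002) [[535.5, 232.0], [538.9000244140625, 186.60000610351562], [553.2999877929688, 187.6999969482422], [549.9000244140625, 233.10000610351562]] [543.76288723 209.5884373   58.36792258] [54.12602211 58.70376552 62.14830531 62.93638027]
```

```bash
cat >> e.py <<'E'
Qi=np.where(k)[0];idx=np.argwhere(m)[k]
rows=np.unique(idx[:,0]);E=[]
for rr in rows:
    cc=idx[idx[:,0]==rr,1]
    a,b=P[rr,cc.min()],P[rr,cc.max()]
    E.append((a[0],a[1],b[0],b[1],b[1]-a[1]))
E=np.array(E);g=E[:,4]>36;E=E[g];print(np.round(E[:,4],1))
for i in (0,2):
    p=np.polyfit(E[:,i],E[:,i+1],1);print('edge yaw',np.degrees(np.arctan(p[0])),np.polyval(p,580))
xm=(E[:,0]+E[:,2])/2;ym=(E[:,1]+E[:,3])/2;p=np.polyfit(xm,ym,1);print('mid',np.degrees(np.arctan(p[0])),np.polyval(p,580))
E
python3 e.py | tail -4
```

```text
38.1 38.2 37.9 38.1 38.4 38.  37.9 37.8 39.7 39.5 39.3 37.8 38.  38. ]
edge yaw 5.6097664258474005 193.85496928684424
edge yaw 5.919047515105258 232.1838494986065
mid 5.760120856825645 213.01898903263654
```

Run:
```python
from h import *
goto((488,14,220,87.6))
```

```text
t 4.50 pos [512.8 149.2 299.3] jaw yaw 90.01 tilt 0.06 F [ 0.02 -1.16 -0.38] q6 -1.42 w 1.002
  -> (488, 14, 220, 87.6) delta [ -24.8   79.3 -135.2] turn 2.4 (alt -177.6)
```

Request:
{"method": "play_rows", "body": {
  "deltas": [
    [[-8,20,-45,1,1],[-16,40,-90,2,1],[-25,60,-135,2.4,1],[-25,79,-135,2.4,1],[-25,79,-135,2.4,1]]
  ]
}}

```text
t: 5.12
eef_pos: [486.9, 14.7, 219.5]
eef_rot: [-1.57, 0.034, -0.03]
contact_force: [0.4, 1.2, 0.3]
gripper_width: 0.998
```

Run:
```python
from h import *
goto((488,14,61,87.6))
c=cap('wrist','w2');np.savez('w2.npz',**c);P=wpts(c)
Z=P[:,:,2];X=P[:,:,0];Y=P[:,:,1]
rectfit(P,(Z>69)&(Z<79)&(abs(Y)<100)&(X<600),'wide')
rectfit(P,(Z>69)&(Z<105)&(abs(Y)<100)&(X<600),'wide+ball')
rectfit(P,(Z>94)&(Z<106)&(abs(Y)<100)&(X<600),'ball')
rectfit(P,(Z>45)&(Z<55)&(abs(Y)<60)&(X<450)&(X>400),'nearwall')
```

```text
t 5.12 pos [486.9  14.7 219.5] jaw yaw 87.67 tilt 0.17 F [0.39 1.17 0.33] q6 -1.64 w 0.998
  -> (488, 14, 61, 87.6) delta [  1.6 158.5  -0.7] turn 0.1 (alt -179.9)
wide n 4691 c [489.7  13. ] size [ 65.2 119.4] ang 87.8 pca long -2.01 mean [486.6  13.1  74.5] zq [73.3 74.5 75.7]
wide+ball n 6421 c [489.7  13. ] size [ 65.2 119.4] ang 87.8 pca long -2.07 mean [485.   13.3  81.4] zq [ 73.4  74.8 101.2]
ball n 1664 c [482.4  13.7] size [40.1 40.7] ang 82.7 pca long -4.90 mean [481.4  13.7 100.5] zq [ 99.1 100.6 101.7]
nearwall n 156 c [421.5   9.9] size [ 4.3 43.3] ang 0.5 pca long -89.73 mean [421.5   9.8  50.1] zq [48.9 50.1 51.4]
```

View pics/w2.png

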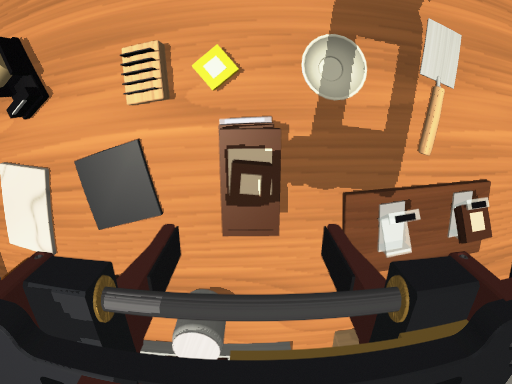

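Request:
{"method": "play_rows", "body": {
  "deltas": [
    [[1,50,-1,0,1],[1.5,100,-1.5,0,1],[1.5,140,-1.5,0,1],[1.5,158,-1.5,0,1],[1.5,158,-1.5,0,1]]
  ]
}}

```text
t: 5.8
eef_pos: [489.8, 13.0, 62.1]
eef_rot: [-1.57, 0.033, -0.03]
contact_force: [0.3, 0.0, -0.3]
gripper_width: 1.002
```

Run:
```python
from h import *
goto((488,13,61,87.7))
```

```text
t 5.80 pos [489.8  13.   62.1] jaw yaw 87.71 tilt 0.09 F [ 0.33  0.05 -0.35] q6 -1.65 w 1.002
  -> (488, 13, 61, 87.7) delta [-1.8  1.1 -0.1] turn 0.0 (alt -180.0)
```

Request:
{"method": "play_rows", "body": {
  "deltas": [
    [[-1.5,1,0,0,0],[-1.5,1,0,0,0],[-1.5,1,0,0,0],[-1.5,1,0,0,0],[-1.5,1,0,0,0]]
  ]
}}

```text
t: 6.42
eef_pos: [489.4, 12.0, 62.5]
eef_rot: [-1.57, 0.032, -0.035]
contact_force: [-0.5, 2.3, 7.3]
gripper_width: 0.725
```

Run:
```python
from h import *
goto((488,13,90,87.7))
```

```text
t 6.42 pos [489.4  12.   62.5] jaw yaw 87.58 tilt 0.11 F [-0.47  2.3   7.32] q6 -1.65 w 0.725
  -> (488, 13, 90, 87.7) delta [ -1.4 -27.5   0.9] turn -0.1 (alt 179.9)
```

Request:
{"method": "play_rows", "body": {
  "deltas": [
    [[0,-2,0,0,0],[0,-5,0,0,0],[0,-10,0,0,0],[0,-18,0,0,0],[0,-28,0,0,0],[0,-38,0,0,0],[0,-44,0,0,0],[0,-46,0,0,0]]
  ]
}}

```text
t: 7.42
eef_pos: [488.8, 11.8, 108.0]
eef_rot: [-1.571, 0.032, -0.034]
contact_force: [-0.1, -0.2, -2.1]
gripper_width: 0.726
```

Run:
```python
from h import *
goto((532,-364,108,87.7-7.2),(532,-364,40,80.5))
c=cap('wrist','w3');np.savez('w3.npz',**c)
c=cap('scene','s3');np.savez('s3.npz',**c)
f=c['frame'][100:320,150:400,::-1];cv2.imwrite('pics/s3c.png',cv2.resize(f,None,fx=2.7,fy=2.7,interpolation=cv2.INTER_CUBIC))
```

```text
t 7.42 pos [488.8  11.8 108. ] jaw yaw 87.59 tilt 0.05 F [-0.15 -0.24 -2.05] q6 -1.65 w 0.726
  -> (532, -364, 108, 80.5) delta [ 5.890e+01  1.000e-01 -3.737e+02] turn 7.1 (alt -172.9)
  -> (532, -364, 40, 80.5) delta [  58.9   68.1 -373.7] turn 7.1 (alt -172.9)
```

View pics/w3.png

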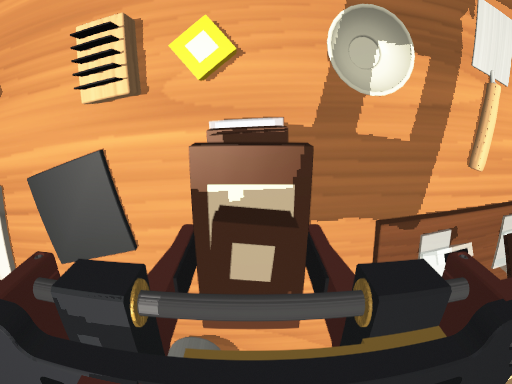

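View pics/s3c.png

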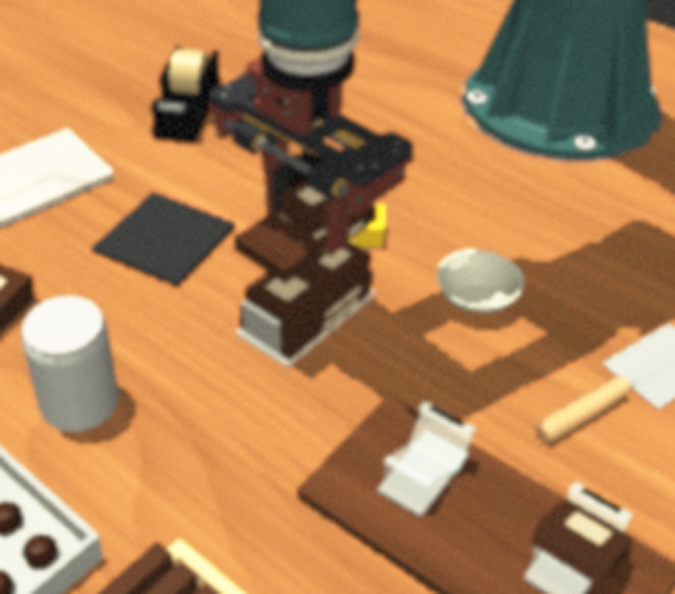

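Request:
{"method": "play_rows", "body": {
  "deltas": [
    [[0.8,0,-5,0,0],[2.5,0,-16,0.3,0],[5.5,0,-34,0.8,0],[9,0,-56,1.3,0],[12.5,0,-80,1.8,0],[16.5,0,-105,2.3,0],[20.5,0,-130,2.8,0],[24.5,0,-155,3.3,0]]
  ]
}}

```text
t: 8.52
eef_pos: [506.4, -146.2, 107.3]
eef_rot: [-1.57, 0.079, -0.079]
contact_force: [0.3, 0.8, -1.8]
gripper_width: 0.725
```

Request:
{"method": "play_rows", "body": {
  "deltas": [
    [[4,0,-25,0.5,0],[8,0,-50,1,0],[12,0,-75,1.5,0],[16,0,-99,2,0],[20,0,-122,2.5,0],[23.5,0,-144,3,0],[26.5,0,-163,3.4,0],[29,0,-178,3.8,0]]
  ]
}}

```text
t: 9.52
eef_pos: [517.7, -325.2, 107.4]
eef_rot: [-1.567, 0.131, -0.131]
contact_force: [0.1, -0.5, -1.1]
gripper_width: 0.726
```

Run:
```python
from h import *
goto((532,-364,108,80.5),(532,-364,17,80.5))
c=cap('wrist','w4');np.savez('w4.npz',**c);P=wpts(c)
```

```text
t 9.53 pos [ 517.7 -325.2  107.4] jaw yaw 80.45 tilt 0.00 F [ 0.13 -0.48 -1.11] q6 -2.08 w 0.726
  -> (532, -364, 108, 80.5) delta [ 20.5  -0.6 -35.9] turn -0.0 (alt 180.0)
  -> (532, -364, 17, 80.5) delta [ 20.5  90.4 -35.9] turn -0.0 (alt 180.0)
```

View pics/w4.png

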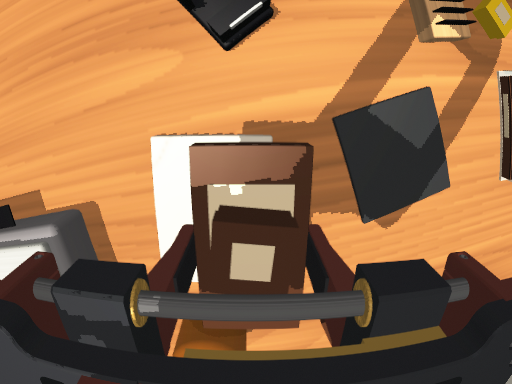

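Request:
{"method": "play_rows", "body": {
  "deltas": [
    [[4,5,-7,0,0],[9,18,-16,0,0],[15,34,-27,0,0],[20,50,-35,0,0],[20.5,66,-36,0,0],[20.5,78,-36,0,0],[20.5,85,-36,0,0],[20.5,87,-36,0,0]]
  ]
}}

```text
t: 10.58
eef_pos: [531.7, -362.5, 20.0]
eef_rot: [-1.567, 0.131, -0.13]
contact_force: [-0.1, -0.2, -0.3]
gripper_width: 0.73
```

Request:
{"method": "play_rows", "body": {
  "deltas": [
    [[0,1.5,0,0,0],[0,2.5,0,0,0],[0,2.5,0,0,0]]
  ]
}}

```text
t: 10.95
eef_pos: [532.0, -363.0, 18.3]
eef_rot: [-1.567, 0.13, -0.131]
contact_force: [0.3, -0.4, -1.3]
gripper_width: 0.726
```

Request:
{"method": "play_rows", "body": {
  "deltas": [
    [[0,1,0,0,0],[0,2,0,0,0],[0,2,0,0,0]]
  ]
}}

```text
t: 11.32
eef_pos: [532.0, -363.0, 16.5]
eef_rot: [-1.567, 0.13, -0.131]
contact_force: [-1.2, 1.8, 4.8]
gripper_width: 0.726
```

Request:
{"method": "play_rows", "body": {
  "deltas": [
    [[0,0,0,0,0.85],[0,0,0,0,0.95],[0,0,0,0,0.95],[0,0,0,0,0.95],[0,0,0,0,0.95]]
  ]
}}

```text
t: 11.95
eef_pos: [531.9, -362.9, 15.9]
eef_rot: [-1.567, 0.13, -0.13]
contact_force: [-0.3, 0.3, 0.6]
gripper_width: 0.95
```

Request:
{"method": "play_rows", "body": {
  "deltas": [
    [[0,-10,0,0,1],[0,-30,0,0,1],[0,-70,0,0,1],[0,-130,0,0,1],[0,-180,0,0,1]]
  ]
}}

```text
t: 12.58
eef_pos: [532.2, -363.1, 199.0]
eef_rot: [-1.568, 0.129, -0.131]
contact_force: [0.8, -0.4, -0.1]
gripper_width: 0.999
```

Run:
```python
from h import *
goto((487,12,200,90))
c=cap('wrist','w5');np.savez('w5.npz',**c);P=wpts(c)
Z=P[:,:,2];X=P[:,:,0];Y=P[:,:,1]
rectfit(P,(Z>23)&(Z<33)&(abs(Y+364)<100)&(X<620)&(X>440),'wide')
rectfit(P,(Z>50)&(Z<58)&(abs(Y+364)<100)&(X<620),'ball')
```

```text
t 12.57 pos [ 532.2 -363.1  199. ] jaw yaw 80.49 tilt 0.10 F [ 0.79 -0.41 -0.14] q6 -2.11 w 0.999
  -> (487, 12, 200, 90) delta [-106.5   -1.5  362.5] turn -9.5 (alt 170.5)
wide n 4155 c [ 532.4 -363.8] size [ 65.6 120.1] ang 80.5 pca long -10.00 mean [ 529.9 -363.5   28.5] zq [27.3 28.5 29.7]
ball n 1418 c [ 524.9 -362.4] size [40.  40.6] ang 75.4 pca long -20.93 mean [ 524.2 -362.3   54.5] zq [53.3 54.6 55.7]
```

View pics/w5.png

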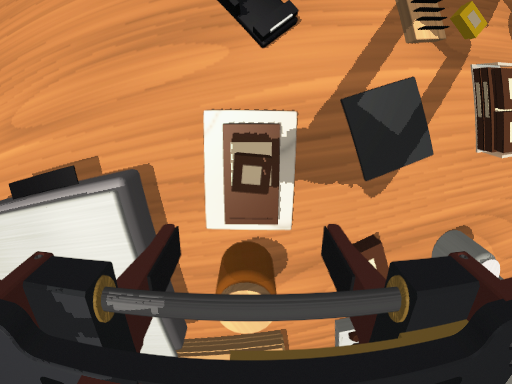

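Request:
{"method": "play_rows", "body": {
  "deltas": [
    [[-15,-5,50,-2,1],[-30,-10,105,-4,1],[-47,-15,160,-6,1],[-64,-20,215,-8,1],[-80,-20,270,-9.5,1],[-96,-20,325,-9.5,1],[-106,-20,362,-9.5,1],[-106,-20,362,-9.5,1]]
  ]
}}

```text
t: 13.62
eef_pos: [486.5, 13.8, 216.4]
eef_rot: [-1.571, -0.003, 0.003]
contact_force: [0.0, -0.9, -0.3]
gripper_width: 0.999
```

Run:
```python
from h import *
c=cap('wrist','w6');np.savez('w6.npz',**c);P=wpts(c)
goto((487,12,200,90))
Z=P[:,:,2];X=P[:,:,0];Y=P[:,:,1]
rectfit(P,(Z>54)&(Z<62)&(abs(Y)<100)&(X<600),'mids both')
rectfit(P,(Z>54)&(Z<62)&(abs(Y)<100)&(X<487),'midnear')
rectfit(P,(Z>54)&(Z<62)&(abs(Y)<100)&(X>490)&(X<560),'midfar')
rectfit(P,(Z>45)&(Z<53)&(abs(Y)<60)&(X<430)&(X>400),'nearwall')
rectfit(P,(Z>45)&(Z<53)&(abs(Y)<60)&(X<570)&(X>545),'farwall')
f=c['frame'][80:280,150:350,::-1];cv2.imwrite('pics/w6c.png',cv2.resize(f,None,fx=3,fy=3,interpolation=cv2.INTER_CUBIC))
```

```text
t 13.68 pos [487.1  12.3 216.5] jaw yaw 90.15 tilt 0.06 F [ 0.51 -0.56  1.43] q6 -1.69 w 1.001
  -> (487, 12, 200, 90) delta [-0.1 16.5 -0.3] turn 0.1 (alt -179.9)
mids both n 2616 c [455.6  12.4] size [56.5 56.6] ang 0.6 pca long -12.36 mean [455.3  12.5  58.5] zq [57.3 58.5 59.7]
midnear n 2616 c [455.6  12.4] size [56.5 56.6] ang 0.6 pca long -12.36 mean [455.3  12.5  58.5] zq [57.3 58.5 59.7]
midfar n 2189 c [517.   10.4] size [56.2 54. ] ang 90.0 pca long 88.77 mean [516.1  10.4  58.6] zq [57.4 58.6 59.8]
nearwall n 160 c [421.5   9.6] size [ 3.5 42.8] ang 0.1 pca long -89.88 mean [421.5   9.6  50.2] zq [49.2 50.2 51.4]
farwall n 145 c [550.8  10.2] size [43.4  4.8] ang 88.9 pca long 89.77 mean [550.3   9.7  49.8] zq [47.4 50.1 51.4]
```

View pics/w6c.png

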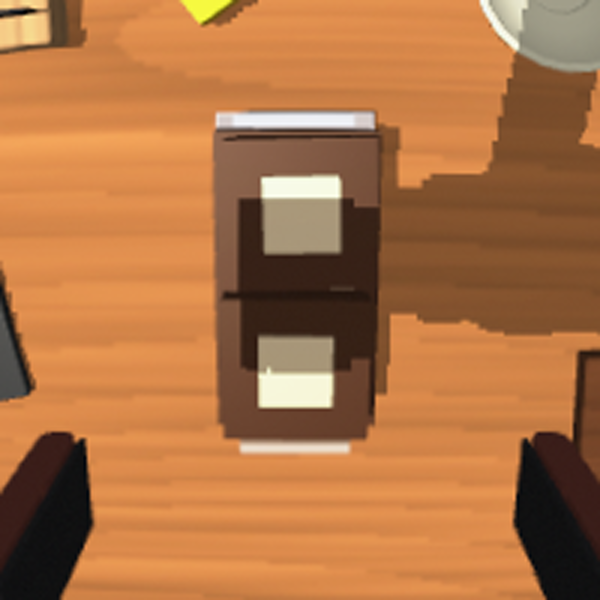

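```bash
cat >> h.py <<'E'
def force(n=6):
    F=[];T=[]
    for i in range(n):
        o=manip.get_obs();F.append(o['contact_force']);T.append(o['joint_torque']);manip.capture('top')
    F=np.array(F);print('Fz mean %.2f sd %.2f'%(F[:,2].mean(),F[:,2].std()),'tau',np.round(np.mean(T,0)[1:3],2))
E
python3 - <<'E'
from h import *
goto((455.6,12.4,90,90.4),(455.6,12.4,39.5,90.4))
E
```

```text
t 13.68 pos [487.1  12.3 216.5] jaw yaw 90.15 tilt 0.06 F [ 0.51 -0.56  1.43] q6 -1.69 w 1.001
  -> (455.6, 12.4, 90, 90.4) delta [-31.6 126.4   0.3] turn -0.3 (alt 179.7)
  -> (455.6, 12.4, 39.5, 90.4) delta [-31.6 176.9   0.3] turn -0.3 (alt 179.7)
```

Request:
{"method": "play_rows", "body": {
  "deltas": [
    [[-15,40,0.3,-0.3,1],[-31.5,90,0.3,-0.3,1],[-31.5,126,0.3,-0.3,1],[-31.5,126,0.3,-0.3,1],[-31.5,126,0.3,-0.3,1]]
  ]
}}

```text
t: 14.3
eef_pos: [457.1, 11.0, 91.0]
eef_rot: [-1.571, -0.005, 0.002]
contact_force: [0.4, -0.1, -0.2]
gripper_width: 0.999
```

Run:
```python
from h import *
force(6)
goto((455.6,12.4,39.5,90.4))
```

```text
Fz mean -0.03 sd 0.31 tau [-40.01 -17.49]
t 14.60 pos [456.5  11.8  90.9] jaw yaw 90.30 tilt 0.11 F [ 0.35  0.01 -0.51] q6 -1.70 w 1.003
  -> (455.6, 12.4, 39.5, 90.4) delta [-1.  51.4  0.6] turn -0.1 (alt 179.9)
```

Baseline Fz ≈ 0 ±0.3. Descend, grip, lift.

Request:
{"method": "play_rows", "body": {
  "deltas": [
    [[-0.5,30,0.3,0,1],[-0.5,51,0.5,0,1],[-0.5,51,0.5,0,1],[-0.5,51,0.5,0,0],[-0.5,51,0.5,0,0],[-0.5,51,0.5,0,0],[-0.5,51,0.5,0,0],[-0.5,51,0.5,0,0]]
  ]
}}

```text
t: 15.6
eef_pos: [455.5, 12.4, 39.4]
eef_rot: [-1.571, -0.005, 0.003]
contact_force: [-0.9, -0.3, 6.1]
gripper_width: 0.633
```

Request:
{"method": "play_rows", "body": {
  "deltas": [
    [[0,-5,0,0,0],[0,-15,0,0,0],[0,-30,0,0,0],[0,-50,0,0,0],[0,-51,0,0,0],[0,-51,0,0,0],[0,-51,0,0,0]]
  ]
}}

```text
t: 16.48
eef_pos: [454.6, 12.5, 89.4]
eef_rot: [-1.571, -0.003, 0.005]
contact_force: [-0.3, -0.3, -1.1]
gripper_width: 0.637
```

Run:
```python
from h import *
force(8)
goto((583,212.6,120,95.4),(504,-178,90,None))
cap('wrist','w7')
```

```text
Fz mean -0.47 sd 0.43 tau [-40.8  -17.71]
t 16.88 pos [455.1  12.4  89.8] jaw yaw 90.29 tilt 0.01 F [ 0.22 -0.5  -0.89] q6 -1.70 w 0.633
  -> (583, 212.6, 120, 95.4) delta [128.9 -30.2 199.5] turn -5.1 (alt 174.9)
  -> (504, -178, 90, None) delta [  47.9   -0.2 -190.7] turn 0.0 (alt 0.0)
```

View pics/w7.png

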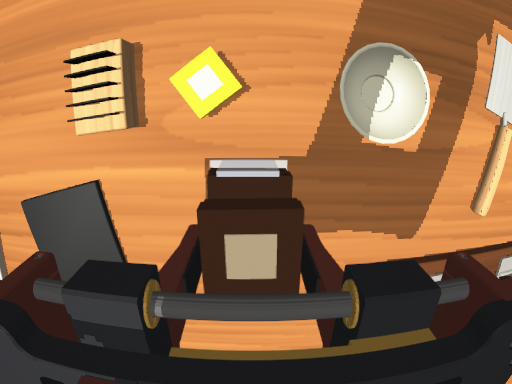

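Run:
```python
from h import *
F=[];T=[];Q=[]
for i in range(14):
    o=manip.get_obs();F.append(o['contact_force'][2]);T.append(o['joint_torque']);Q.append(o['torque']);manip.capture('top')
F=np.array(F);T=np.array(T);print(np.round(F,2),F.mean(),F.std());print(np.round(T.mean(0),2),np.round(T.std(0),2));print(np.round(T[:,1],2))
print(np.mean(Q,0))
```

```text
[-0.54  0.19  0.64  0.29 -0.49 -0.12  0.06 -0.78  0.77 -0.61 -0.65 -0.44
 -0.17 -0.74] -0.1851320968428132 0.4890619806577342
[-0.000e+00 -4.067e+01 -1.773e+01 -2.000e-02  7.000e-02 -0.000e+00] [0.   0.02 0.01 0.   0.   0.  ]
[-40.64 -40.64 -40.65 -40.65 -40.66 -40.67 -40.67 -40.68 -40.68 -40.68
 -40.69 -40.69 -40.69 -40.69]
[ 0.03013635 -0.00134164 -0.00094825]
```

Run:
```python
from h import *
goto((586.3,213,110,95.3),(586.3,213,64,95.3))
```

```text
t 17.62 pos [455.2  12.4  90. ] jaw yaw 90.29 tilt 0.01 F [-0.   -0.78 -0.37] q6 -1.70 w 0.632
  -> (586.3, 213, 110, 95.3) delta [132.2 -20.1 199.9] turn -5.0 (alt 175.0)
  -> (586.3, 213, 64, 95.3) delta [132.2  25.9 199.9] turn -5.0 (alt 175.0)
```

Request:
{"method": "play_rows", "body": {
  "deltas": [
    [[13,-15,20,-0.5,0],[33,-25,50,-1.5,0],[59,-25,90,-3,0],[86,-25,130,-4,0],[110,-22,167,-5,0],[127,-20,192,-5,0],[132,-20,200,-5,0],[132,-20,200,-5,0]]
  ]
}}

```text
t: 18.62
eef_pos: [585.7, 212.9, 109.7]
eef_rot: [-1.57, -0.072, 0.074]
contact_force: [0.5, -0.2, 0.3]
gripper_width: 0.637
```

Run:
```python
from h import *
goto((586.3,213,110,95.3),(586.3,213,64,95.3),(586.3,213,60,95.3))
c=cap('wrist','w8');np.savez('w8.npz',**c)
```

```text
t 18.62 pos [585.7 212.9 109.7] jaw yaw 95.33 tilt 0.06 F [ 0.55 -0.19  0.28] q6 -1.43 w 0.637
  -> (586.3, 213, 110, 95.3) delta [ 0.6 -0.3  0.1] turn 0.0 (alt -180.0)
  -> (586.3, 213, 64, 95.3) delta [ 0.7 45.7  0.1] turn 0.0 (alt -180.0)
  -> (586.3, 213, 60, 95.3) delta [ 0.7 49.7  0.1] turn 0.0 (alt -180.0)
```

View pics/w8.png

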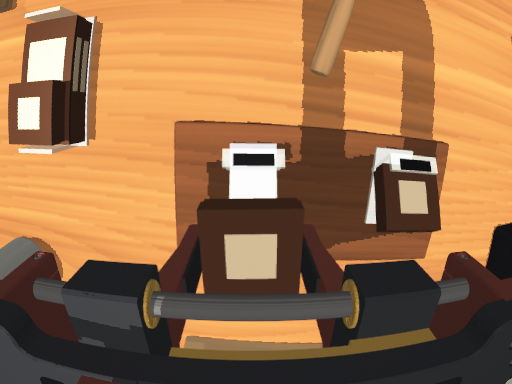

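Run:
```python
from h import *
c=dict(np.load('w8.npz'));P=wpts(c);Z=P[:,:,2]
m=np.zeros(Z.shape,bool);m[140:180,210:295]=1
L=P[m&(Z>50)&(Z<68)];r=cv2.minAreaRect(L[:,:2].astype(np.float32));print('lip',r,np.percentile(L[:,2],[50,99]))
print(np.round(cv2.boxPoints(r),1).tolist())
m[:]=0;m[170:198,215:290]=1
for v in range(172,197,3):
    k=np.where(m[v]&(Z[v]>24.5)&(Z[v]<50))[0]
    if len(k): print(v,k.min(),k.max(),np.round(P[v,k.min()],1),np.round(P[v,k.max()],1))
```

```text
lip ((544.1790161132812, 210.18553161621094), (14.382794380187988, 46.05204772949219), 4.542502403259277) [58.7244844  62.71234098]
[[535.2000122070312, 232.60000610351562], [538.7999877929688, 186.6999969482422], [553.2000122070312, 187.8000030517578], [549.5, 233.6999969482422]]
172 229 276 [562.9 191.8  26.7] [559.5 231.6  25. ]
175 229 276 [565.2 192.   27.8] [561.9 231.7  26.2]
178 229 276 [567.4 192.3  29.6] [564.  231.8  28.2]
181 229 276 [569.7 192.6  30.8] [566.3 232.   29.4]
184 229 276 [571.8 192.8  32.4] [568.5 232.1  31. ]
187 229 276 [574.3 193.   32.8] [570.7 232.3  32.5]
190 229 276 [576.6 193.3  33.9] [572.9 232.4  34. ]
193 229 276 [578.5 193.6  36.1] [575.2 232.6  34.9]
196 229 276 [580.8 193.8  37. ] [577.2 232.6  37. ]
```

Request:
{"method": "play_rows", "body": {
  "deltas": [
    [[0.5,15,0.5,0,0],[0.5,32,0.8,0,0],[0.5,43,0.8,0,0],[0.5,46,0.8,0,0],[0.5,48,0.8,0,0],[0.5,49,0.8,0,0]]
  ]
}}

```text
t: 19.42
eef_pos: [586.9, 214.0, 61.1]
eef_rot: [-1.57, -0.073, 0.072]
contact_force: [-0.6, 0.3, -0.7]
gripper_width: 0.634
```

Request:
{"method": "play_rows", "body": {
  "deltas": [
    [[-0.2,1.5,0,0,0],[-0.5,3,0,0,0]]
  ]
}}

```text
t: 19.68
eef_pos: [586.3, 214.0, 58.1]
eef_rot: [-1.57, -0.073, 0.072]
contact_force: [-0.2, 0.3, -0.4]
gripper_width: 0.634
```

Request:
{"method": "play_rows", "body": {
  "deltas": [
    [[-0.2,1.5,0,0,0],[-0.5,3,0,0,0]]
  ]
}}

```text
t: 19.92
eef_pos: [585.5, 213.8, 54.8]
eef_rot: [-1.57, -0.072, 0.073]
contact_force: [0.4, 0.2, 0.7]
gripper_width: 0.633
```

Run:
```python
from h import *
c=cap('scene');np.savez('s9.npz',**c)
f=c['frame'][220:330,260:400,::-1];cv2.imwrite('pics/s9c.png',cv2.resize(f,None,fx=5,fy=5,interpolation=cv2.INTER_CUBIC))
```

```text
(no output)
```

View pics/s9c.png

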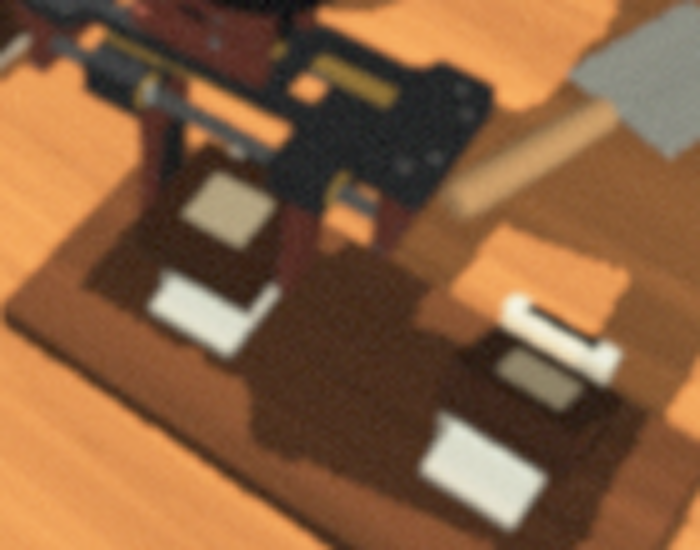

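Request:
{"method": "play_rows", "body": {
  "deltas": [
    [[-0.6,1,0,0,0],[-1.1,2,0,0,0]]
  ]
}}

```text
t: 20.23
eef_pos: [585.0, 213.8, 53.5]
eef_rot: [-1.57, -0.073, 0.072]
contact_force: [-1.5, -0.7, 7.8]
gripper_width: 0.637
```

Request:
{"method": "play_rows", "body": {
  "deltas": [
    [[-0.4,0.8,0,0,0],[-0.8,1.6,0,0,0]]
  ]
}}

```text
t: 20.48
eef_pos: [585.0, 213.9, 53.2]
eef_rot: [-1.569, -0.075, 0.07]
contact_force: [-2.4, -0.8, 14.4]
gripper_width: 0.632
```

Request:
{"method": "play_rows", "body": {
  "deltas": [
    [[1,-2,0,0,0],[1,-2.5,0,0,0],[1,-2.5,0,0,0.68],[1,-2.5,0,0,0.68],[1,-2.5,0,0,0.68],[1,-2.5,0,0,0.68]]
  ]
}}

```text
t: 21.22
eef_pos: [584.6, 213.7, 53.7]
eef_rot: [-1.57, -0.072, 0.073]
contact_force: [0.1, 0.1, 0.2]
gripper_width: 0.678
```

Run:
```python
from h import *
goto()
c=cap('scene');np.savez('s10.npz',**c)
f=c['frame'][220:330,260:400,::-1];cv2.imwrite('pics/s10c.png',cv2.resize(f,None,fx=5,fy=5,interpolation=cv2.INTER_CUBIC))
cap('wrist','w10')
```

```text
t 21.23 pos [584.6 213.7  53.7] jaw yaw 95.29 tilt 0.01 F [0.14 0.12 0.17] q6 -1.42 w 0.678
```

View pics/s10c.png

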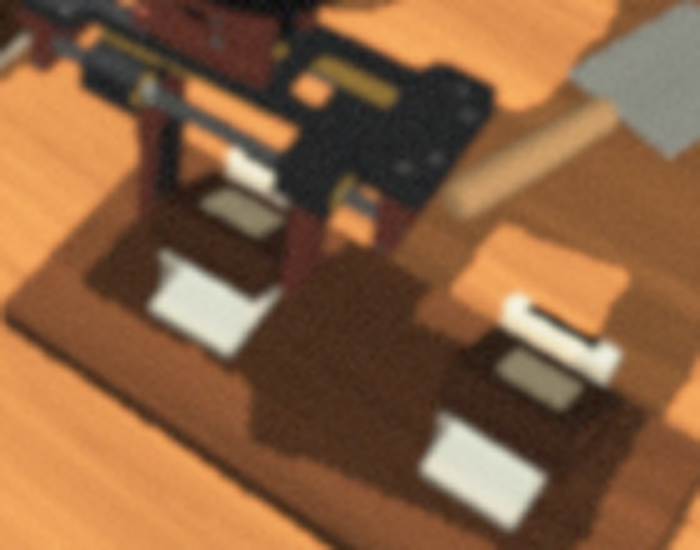

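View pics/w10.png

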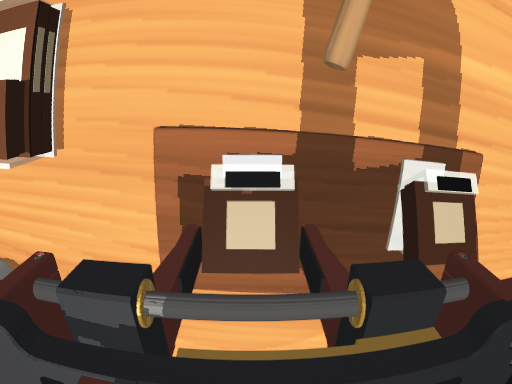

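Request:
{"method": "play_rows", "body": {
  "deltas": [
    [[0,0,0,0,0.85],[0,0,0,0,0.9],[0,-15,0,0,0.95],[0,-50,0,0,0.95],[0,-100,0,0,0.95],[0,-130,0,0,0.95],[0,-130,0,0,0.95]]
  ]
}}

```text
t: 22.2
eef_pos: [586.9, 214.3, 187.7]
eef_rot: [-1.568, -0.078, 0.067]
contact_force: [-0.0, -0.1, 0.1]
gripper_width: 0.948
```

```bash
cat > m.py <<'E'
from h import *
import sys
C=np.array([558.8,210.5,24.9]);yaw=np.radians(5)
ex=np.array([np.cos(yaw)*np.cos(np.pi/6),np.sin(yaw)*np.cos(np.pi/6),.5])
ey=np.array([-np.sin(yaw),np.cos(yaw),0]);ez=np.cross(ex,ey);B=np.c_[ex,ey,ez]
c=cap('wrist',sys.argv[1]);np.savez(sys.argv[1]+'.npz',**c);P=wpts(c)
goto()
b=(P-C-np.array([0,0,0.4]))@B
m=(b[...,2]>14)&(b[...,2]<30)&(b[...,0]>-5)&(b[...,0]<75)&(abs(b[...,1])<45)&(P[...,2]>30)
n,l,st,ce=cv2.connectedComponentsWithStats(m.astype(np.uint8));i=1+np.argmax(st[1:,4])
q=b[l==i]
s=np.linalg.lstsq(np.c_[np.ones(len(q)),q[:,:2]],q[:,2],rcond=None)[0];res=q[:,2]-np.c_[np.ones(len(q)),q[:,:2]]@s
q=q[abs(res)<3]
s=np.linalg.lstsq(np.c_[np.ones(len(q)),q[:,:2]],q[:,2],rcond=None)[0]
print('top plane tilt x,y rad',np.round(s[1:],3),'z at centre',s@[1,28,0],len(q))
r=cv2.minAreaRect(q[:,:2].astype(np.float32));print('rect in bed',np.round(r[0],1),np.round(r[1],1),round(r[2],2),'x range',np.round(np.percentile(q[:,0],[0.2,1,99,99.8]),1),'y',np.round(np.percentile(q[:,1],[0.5,99.5]),1),'z',np.round(np.percentile(q[:,2],[2,50,98]),1))
# visible back
bm=(abs(b[...,2])<2.5)&(b[...,0]>-3)&(b[...,0]<56)&(abs(b[...,1])<22)&(P[...,2]>20)
if bm.sum()>20: print('back seen',bm.sum(),np.round(np.percentile(b[bm],[2,50,98],axis=0),1).tolist())
E
python3 m.py w11
```

```text
t 22.25 pos [585.5 214.  185.5] jaw yaw 95.30 tilt 0.18 F [ 0.22  0.04 -1.45] q6 -1.42 w 0.951
top plane tilt x,y rad [-0.006  0.001] z at centre 21.844495225895344 2771
rect in bed [27.6  0. ] [56.9 56.3] 0.09 x range [ 0.1  3.1 55.8 56. ] y [-27.7  27.9] z [20.1 21.9 23.3]
```

View pics/w11.png

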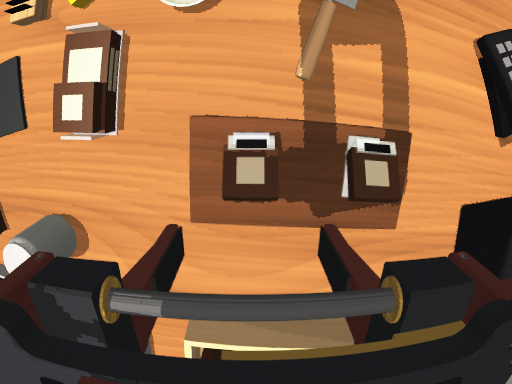

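Run:
```python
from h import *
goto((620.6,215.8,63,95))
```

```text
t 22.25 pos [585.5 214.  185.5] jaw yaw 95.30 tilt 0.18 F [ 0.22  0.04 -1.45] q6 -1.42 w 0.951
  -> (620.6, 215.8, 63, 95) delta [ 34.8 122.6  -1.5] turn 0.3 (alt -179.7)
```

Request:
{"method": "play_rows", "body": {
  "deltas": [
    [[20,10,-1,0,0],[36,50,-1.5,0,0],[36,90,-1.5,0,0],[36,115,-1.5,0,0],[36,122,-1.5,0,0],[36,122,-1.5,0,0]]
  ]
}}

```text
t: 23.0
eef_pos: [620.5, 215.4, 60.5]
eef_rot: [-1.57, -0.071, 0.074]
contact_force: [-0.3, -0.5, 0.9]
gripper_width: 0.303
```

Request:
{"method": "play_rows", "body": {
  "deltas": [
    [[-3,0,0,0,0],[-5,0,0,0,0],[-7,0,0,0,0],[-7,0,0,0,0]]
  ]
}}

```text
t: 23.5
eef_pos: [613.6, 215.0, 62.3]
eef_rot: [-1.57, -0.073, 0.072]
contact_force: [-0.0, 0.5, 0.8]
gripper_width: 0.002
```

Request:
{"method": "play_rows", "body": {
  "deltas": [
    [[-1,0,0,0,0],[-2,0,0,0,0],[-2,0,0,0,0]]
  ]
}}

```text
t: 23.88
eef_pos: [612.6, 214.9, 62.2]
eef_rot: [-1.569, -0.074, 0.071]
contact_force: [2.3, 0.0, 1.5]
gripper_width: 0.005
```

Request:
{"method": "play_rows", "body": {
  "deltas": [
    [[-1,0,0,0,0],[-1.5,0,0,0,0],[-1.5,0,0,0,0]]
  ]
}}

```text
t: 24.25
eef_pos: [612.2, 214.9, 62.6]
eef_rot: [-1.569, -0.075, 0.069]
contact_force: [5.3, -0.0, 2.1]
gripper_width: 0.004
```

Request:
{"method": "play_rows", "body": {
  "deltas": [
    [[4,-1,0,0,0],[10,-10,0,0,0],[10,-60,0,0,0.5],[10,-100,0,0,1],[10,-110,0,0,1]]
  ]
}}

```text
t: 24.88
eef_pos: [621.5, 216.0, 174.9]
eef_rot: [-1.569, -0.076, 0.07]
contact_force: [-0.2, 1.3, -0.2]
gripper_width: 0.307
```

```bash
python3 m.py w12
python3 - <<'E'
from h import *
goto((516,10.4,160,90),(516.3,10.4,90,90),(516.3,10.4,40,90))
E
```

```text
t 24.93 pos [621.2 215.9 174.6] jaw yaw 95.30 tilt 0.18 F [ 0.39 -0.18  0.67] q6 -1.43 w 0.358
top plane tilt x,y rad [-0.007  0.   ] z at centre 21.896868852728964 3088
rect in bed [28.1  0. ] [56.7 56.6] 89.99 x range [ 0.5  3.7 55.8 56.1] y [-27.7  28.1] z [20.3 21.9 23.3]
back seen 24 [[54.3, -21.3, 1.0], [54.6, -1.7, 2.0], [54.8, 19.9, 2.4]]
t 24.93 pos [621.2 215.9 174.6] jaw yaw 95.30 tilt 0.18 F [ 0.39 -0.18  0.67] q6 -1.43 w 0.358
  -> (516, 10.4, 160, 90) delta [-123.8   14.1 -194.9] turn 5.3 (alt -174.7)
  -> (516.3, 10.4, 90, 90) delta [-123.7   84.1 -194.9] turn 5.3 (alt -174.7)
  -> (516.3, 10.4, 40, 90) delta [-123.8  134.1 -195. ] turn 5.3 (alt -174.7)
```

View pics/w12.png

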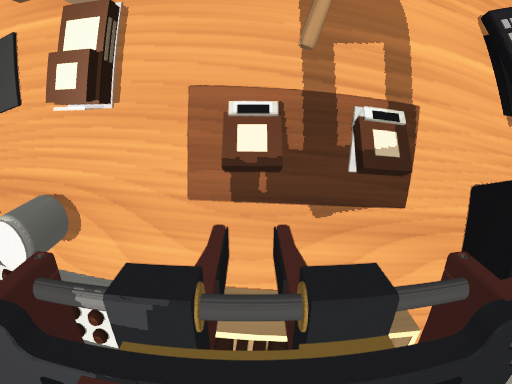

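Request:
{"method": "play_rows", "body": {
  "deltas": [
    [[-30,5,-48,1.5,1],[-60,10,-96,3,1],[-92,15,-146,4.5,1],[-124,20,-195,5.3,1],[-124,20,-195,5.3,1],[-124,20,-195,5.3,1]]
  ]
}}

```text
t: 25.68
eef_pos: [514.4, 10.2, 151.1]
eef_rot: [-1.57, 0.002, 0.0]
contact_force: [0.1, -0.7, -0.2]
gripper_width: 0.993
```

Run:
```python
from h import *
c=cap('wrist','w13');np.savez('w13.npz',**c);P=wpts(c)
Z=P[:,:,2];X=P[:,:,0];Y=P[:,:,1]
rectfit(P,(Z>54)&(Z<62)&(abs(Y)<100)&(X<570),'mid')
rectfit(P,(Z>32)&(Z<40)&(abs(Y)<60)&(X<520)&(X>424),'lower')
rectfit(P,(Z>45)&(Z<53)&(abs(Y)<60)&(X<430)&(X>400),'nearwall')
rectfit(P,(Z>45)&(Z<53)&(abs(Y)<60)&(X<570)&(X>545),'farwall')
force(6)
goto((516.3,10.4,90,90),(516.3,10.4,40,90))
```

```text
mid n 3701 c [515.6  10.4] size [56.4 56.2] ang 89.5 pca long -29.88 mean [514.3  10.3  58.5] zq [57.3 58.5 59.7]
lower n 4723 c [473.2  10.6] size [65.3 93.4] ang 89.9 pca long 5.34 mean [458.7  10.6  36.6] zq [35.4 36.6 37.8]
nearwall n 260 c [422.1   9.2] size [43.6  4.4] ang 90.0 pca long -89.76 mean [421.9   8.9  50.3] zq [49.1 50.3 51.7]
farwall n 233 c [550.4   9.7] size [ 4.6 43.7] ang 0.5 pca long 89.88 mean [550.1   9.8  49.5] zq [46.2 49.9 51.3]
Fz mean -0.15 sd 0.35 tau [-44.42 -22.47]
t 26.02 pos [515.   10.8 151.8] jaw yaw 90.07 tilt 0.00 F [ 1.32 -0.25  0.52] q6 -1.69 w 1.002
  -> (516.3, 10.4, 90, 90) delta [ 1.3 61.8 -0.4] turn 0.1 (alt -179.9)
  -> (516.3, 10.4, 40, 90) delta [  1.3 111.8  -0.4] turn 0.1 (alt -179.9)
```

Request:
{"method": "play_rows", "body": {
  "deltas": [
    [[0.6,45,-0.4,0,1],[0.6,90,-0.4,0,1],[0.6,112,-0.4,0,1],[0.6,112,-0.4,0,1],[0.6,112,-0.4,0,0],[0.6,112,-0.4,0,0],[0.6,112,-0.4,0,0],[0.6,112,-0.4,0,0]]
  ]
}}

```text
t: 27.02
eef_pos: [515.8, 9.6, 40.6]
eef_rot: [-1.571, -0.001, -0.001]
contact_force: [-1.1, 0.3, 5.2]
gripper_width: 0.641
```

Request:
{"method": "play_rows", "body": {
  "deltas": [
    [[0,-4,0,0,0],[0,-15,0,0,0],[0,-35,0,0,0],[0,-60,0,0,0],[0,-65,0,0,0],[0,-65,0,0,0],[0,-65,0,0,0]]
  ]
}}

```text
t: 27.9
eef_pos: [514.5, 9.6, 104.1]
eef_rot: [-1.571, 0.001, 0.001]
contact_force: [0.2, -0.3, -0.1]
gripper_width: 0.634
```

Run:
```python
from h import *
force(8)
goto((504,-178,105,78),(504,-178,20,78))
```

```text
Fz mean -1.29 sd 0.72 tau [-46.86 -20.43]
t 28.30 pos [515.2   9.5 104.6] jaw yaw 89.99 tilt 0.03 F [-1.3   0.52 -1.25] q6 -1.69 w 0.631
  -> (504, -178, 105, 78) delta [ -11.1   -0.4 -187.5] turn 12.0 (alt -168.0)
  -> (504, -178, 20, 78) delta [ -11.1   84.6 -187.5] turn 12.0 (alt -168.0)
```

Request:
{"method": "play_rows", "body": {
  "deltas": [
    [[-1,0,-15,0,0],[-3,0,-45,0,0],[-6,0,-85,0,0],[-9,0,-125,0,0],[-11,10,-160,0,0],[-11,35,-183,0,0],[-11,65,-188,0,0],[-11,85,-188,0,0]]
  ]
}}

```text
t: 29.3
eef_pos: [503.6, -180.1, 18.7]
eef_rot: [-1.571, 0.002, -0.001]
contact_force: [-0.2, 0.6, -1.7]
gripper_width: 0.635
```

Request:
{"method": "play_rows", "body": {
  "deltas": [
    [[0,2,0,0,0],[0,4,0,0,0],[0,4,0,0,0]]
  ]
}}

```text
t: 29.68
eef_pos: [504.8, -178.8, 16.6]
eef_rot: [-1.572, -0.001, -0.001]
contact_force: [0.7, -0.4, -1.7]
gripper_width: 0.634
```

Request:
{"method": "play_rows", "body": {
  "deltas": [
    [[0,1.5,0,0,0],[0,3,0,0,0],[0,3,0,0,0]]
  ]
}}

```text
t: 30.05
eef_pos: [504.3, -178.4, 12.9]
eef_rot: [-1.571, -0.0, -0.0]
contact_force: [-0.1, 0.9, -0.7]
gripper_width: 0.633
```

Request:
{"method": "play_rows", "body": {
  "deltas": [
    [[0,0.7,0,0,0],[0,1.4,0,0,0],[0,1.4,0,0,0]]
  ]
}}

```text
t: 30.42
eef_pos: [504.3, -178.4, 12.6]
eef_rot: [-1.571, -0.0, -0.0]
contact_force: [-2.8, 1.5, 11.7]
gripper_width: 0.637
```

Request:
{"method": "play_rows", "body": {
  "deltas": [
    [[0,-1,0,0,0.75],[0,-1,0,0,1],[0,-1,0,0,1],[0,-8,0,0,1],[0,-40,0,0,1],[0,-90,0,0,1],[0,-150,-5,0,1],[0,-170,-10,0,1]]
  ]
}}

```text
t: 31.42
eef_pos: [506.2, -189.5, 185.8]
eef_rot: [-1.574, -0.005, -0.004]
contact_force: [0.4, 0.5, -0.4]
gripper_width: 1.001
```

Run:
```python
from h import *
c=cap('wrist','w14');P=wpts(c)
Z=P[:,:,2];X=P[:,:,0];Y=P[:,:,1]
rectfit(P,(Z>26)&(Z<34)&(abs(Y+178)<60)&(X<570)&(X>440),'full')
goto((532,-363,150,80.5))
```

```text
full n 2575 c [ 504.2 -178.9] size [56.1 57. ] ang 89.7 pca long -24.66 mean [ 503.5 -179.1   30.5] zq [29.3 30.5 31.8]
t 31.48 pos [ 506.9 -190.4  186.9] jaw yaw 90.00 tilt 0.49 F [ 0.97 -0.24  1.61] q6 -2.06 w 1.003
  -> (532, -363, 150, 80.5) delta [  24.9   37.9 -172.4] turn 9.5 (alt -170.5)
```

View pics/w14.png

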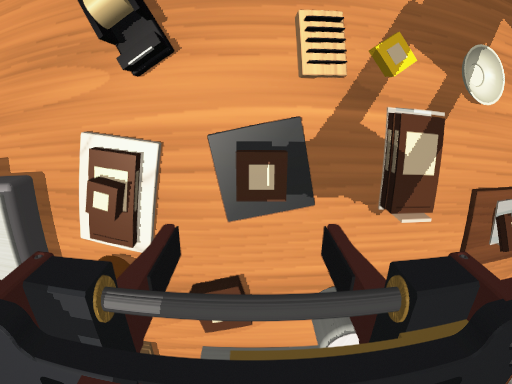

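Full box stands mid-tile (262,172); carton with ballotin on the slab (118,190). Going to the carton.

Request:
{"method": "play_rows", "body": {
  "deltas": [
    [[6,5,-43,2.5,1],[12,10,-88,5,1],[18,20,-132,7.5,1],[25,38,-172,9.5,1],[25,38,-172,9.5,1],[25,38,-172,9.5,1]]
  ]
}}

```text
t: 32.22
eef_pos: [528.5, -359.4, 142.7]
eef_rot: [-1.565, 0.132, -0.129]
contact_force: [-0.3, 0.0, -0.4]
gripper_width: 1.002
```

Run:
```python
from h import *
c=cap('wrist','w15');P=wpts(c)
goto((531,-363.5,16,80.5))
Z=P[:,:,2];X=P[:,:,0];Y=P[:,:,1]
rectfit(P,(Z>23)&(Z<33)&(abs(Y+364)<100)&(X<620)&(X>440),'wide')
rectfit(P,(Z>23)&(Z<60)&(abs(Y+364)<100)&(X<620)&(X>440),'wide+ball')
rectfit(P,(Z>50)&(Z<58)&(abs(Y+364)<100)&(X<620),'ball')
```

```text
t 32.27 pos [ 528.8 -359.1  143.2] jaw yaw 80.53 tilt 0.09 F [ 0.73  0.16 -0.97] q6 -2.11 w 1.000
  -> (531, -363.5, 16, 80.5) delta [  3.  127.2  -4.1] turn 0.0 (alt -180.0)
wide n 5617 c [ 532.6 -363.9] size [ 65.2 120.7] ang 80.4 pca long -9.56 mean [ 528.2 -363.    28.4] zq [27.2 28.4 29.7]
wide+ball n 7756 c [ 532.6 -363.9] size [ 65.2 120.7] ang 80.4 pca long -9.59 mean [ 526.7 -362.7   35.4] zq [27.4 28.8 55.1]
ball n 2013 c [ 524.9 -362.4] size [40.2 40.8] ang 75.5 pca long -14.48 mean [ 523.9 -362.2   54.5] zq [53.4 54.5 55.7]
```

View pics/w15.png

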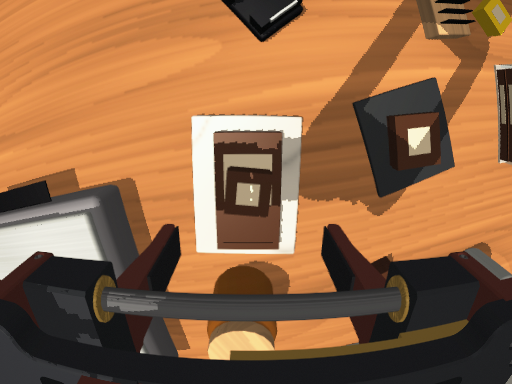

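Request:
{"method": "play_rows", "body": {
  "deltas": [
    [[2,45,-2,0,1],[4,90,-4,0,1],[4,118,-4.3,0,1],[4,126,-4.3,0,1],[4,126,-4.3,0,1],[4,126,-4.3,0,1]]
  ]
}}

```text
t: 33.02
eef_pos: [533.5, -365.9, 19.2]
eef_rot: [-1.569, 0.128, -0.132]
contact_force: [0.4, -0.8, 0.3]
gripper_width: 0.998
```

Run:
```python
from h import *
goto((532,-363.8,16.5,80.5))
```

```text
t 33.02 pos [ 533.5 -365.9   19.2] jaw yaw 80.52 tilt 0.15 F [ 0.42 -0.79  0.32] q6 -2.11 w 0.998
  -> (532, -363.8, 16.5, 80.5) delta [-1.8  2.7  1.8] turn 0.0 (alt -180.0)
```

Request:
{"method": "play_rows", "body": {
  "deltas": [
    [[-1.5,2,1.6,0,1],[-1.5,2,1.6,0,1],[-1.5,2,1.6,0,0],[-1.5,2,1.6,0,0],[-1.5,2,1.6,0,0],[-1.5,2,1.6,0,0]]
  ]
}}

```text
t: 33.78
eef_pos: [531.2, -363.6, 15.5]
eef_rot: [-1.567, 0.13, -0.13]
contact_force: [-0.6, -0.4, 1.1]
gripper_width: 0.728
```

Run:
```python
from h import *
c=cap('wrist','w16');P=wpts(c)
goto((532,-363.8,16.5,80.5))
Z=P[:,:,2];X=P[:,:,0];Y=P[:,:,1]
rectfit(P,(Z>23)&(Z<60)&(abs(Y+364)<100)&(X<620)&(X>440),'wide+ball')
```

```text
t 33.83 pos [ 531.2 -363.6   15.5] jaw yaw 80.49 tilt 0.00 F [-0.48 -0.43 -0.49] q6 -2.11 w 0.722
  -> (532, -363.8, 16.5, 80.5) delta [ 0.8 -1.  -0.1] turn -0.0 (alt 180.0)
wide+ball n 19354 c [ 516.7 -361.8] size [85.9 90.3] ang 80.8 pca long -11.02 mean [ 508.5 -360.4   38.8] zq [27.5 29.4 55.2]
```

Request:
{"method": "play_rows", "body": {
  "deltas": [
    [[0,-2,0,0,0],[0,-8,0,0,0],[0,-20,0,0,0],[0,-36,0,0,0],[0,-54,0,0,0],[0,-70,0,0,0],[0,-82,0,0,0],[0,-87,0,0,0]]
  ]
}}

```text
t: 34.83
eef_pos: [531.6, -363.8, 103.7]
eef_rot: [-1.568, 0.13, -0.131]
contact_force: [-0.2, 0.4, -1.4]
gripper_width: 0.727
```

Run:
```python
from h import *
goto((484.6,9.9,105,90.2))
```

```text
t 34.83 pos [ 531.6 -363.8  103.7] jaw yaw 80.49 tilt 0.08 F [-0.24  0.37 -1.42] q6 -2.11 w 0.727
  -> (484.6, 9.9, 105, 90.2) delta [-108.1   -1.8  360.8] turn -9.7 (alt 170.3)
```

Request:
{"method": "play_rows", "body": {
  "deltas": [
    [[-1.4,0,4.8,0,0],[-4.6,0,15.4,-0.3,0],[-9.8,0,32.6,-0.8,0],[-16.1,0,53.7,-1.4,0],[-23,0,76.8,-2,0],[-30.2,0,100.8,-2.7,0],[-37.4,0,124.7,-3.4,0],[-44.6,0,148.7,-4.1,0]]
  ]
}}

```text
t: 35.83
eef_pos: [511.6, -207.7, 102.6]
eef_rot: [-1.57, 0.073, -0.073]
contact_force: [0.4, 0.6, -1.7]
gripper_width: 0.725
```

Run:
```python
from h import *
goto((484.6,9.9,105,90.2))
```

```text
t 35.83 pos [ 511.6 -207.7  102.6] jaw yaw 84.65 tilt 0.01 F [ 0.38  0.56 -1.73] q6 -1.99 w 0.725
  -> (484.6, 9.9, 105, 90.2) delta [-47.2  -2.5 214.1] turn -5.5 (alt 174.5)
```

Request:
{"method": "play_rows", "body": {
  "deltas": [
    [[-5.5,0,25,-0.7,0],[-11,0,50,-1.4,0],[-17,0,77,-2.1,0],[-23,0,104,-2.8,0],[-29,0,132,-3.5,0],[-35,0,159,-4.2,0],[-40,0,182,-4.9,0],[-43,0,197,-5.5,0]]
  ]
}}

```text
t: 36.83
eef_pos: [487.0, -7.7, 102.6]
eef_rot: [-1.571, -0.003, 0.003]
contact_force: [0.4, -0.9, -1.0]
gripper_width: 0.724
```

Request:
{"method": "play_rows", "body": {
  "deltas": [
    [[0,0,0,0,0],[0,0,0,0,0],[0,0,0,0,0]]
  ]
}}

```text
t: 37.2
eef_pos: [487.9, -10.1, 102.5]
eef_rot: [-1.571, -0.001, 0.0]
contact_force: [-0.5, -0.6, -1.5]
gripper_width: 0.729
```

Run:
```python
from h import *
c=cap('wrist','w17');np.savez('w17.npz',**c)
goto((484.6,9.9,105,90.2),(484.6,9.9,60,90.2))
```

```text
t 37.25 pos [487.8 -10.  102.4] jaw yaw 90.03 tilt 0.01 F [-0.26 -0.56 -2.46] q6 -1.73 w 0.725
  -> (484.6, 9.9, 105, 90.2) delta [-3.2 -2.6 19.9] turn -0.2 (alt 179.8)
  -> (484.6, 9.9, 60, 90.2) delta [-3.2 42.4 19.9] turn -0.2 (alt 179.8)
```

View pics/w17.png

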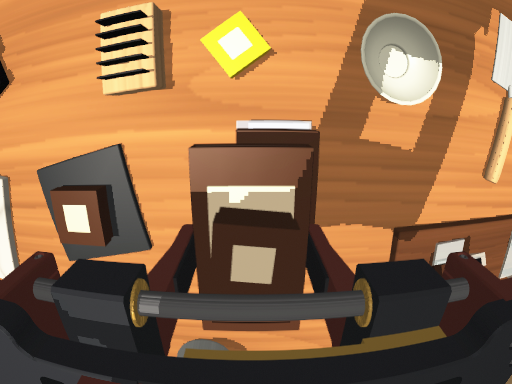

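Run:
```python
from h import *
c=dict(np.load('w17.npz'));P=wpts(c);Z=P[:,:,2];X=P[:,:,0];Y=P[:,:,1]
m=(Z>110)&(Z<119)&(X<480);m[230:]=0
n,l,st,ce=cv2.connectedComponentsWithStats(m.astype(np.uint8));i=1+np.argmax(st[1:,4]);Q=P[l==i]
print('carton near edge',np.round(np.percentile(Q[:,0],[0.2,1,3]),1),'y',np.round(np.percentile(Q[:,1],[0.5,99.5]),1),'z',Q[:,2].mean())
rr=cv2.minAreaRect(Q[:,:2].astype(np.float32));print(np.round(cv2.boxPoints(rr),1).tolist(),rr[2])
rectfit(P,(Z>46)&(Z<54)&(abs(Y-10)<30)&(X<430)&(X>410),'nearwall')
o=np.arange(512)
m=(Z>32)&(Z<40)&(X<500)&(X>420)&(abs(Y-10)<50)
q=P[m];print('lower near',np.percentile(q[:,0],[0.5,2]),'y',np.percentile(q[:,1],[.5,99.5]))
```

```text
carton near edge [428.2 428.4 428.8] y [-42.7  21.2] z 115.45258890207484
[[427.79998779296875, 23.100000381469727], [428.29998779296875, -47.0], [476.3999938964844, -46.70000076293945], [475.8999938964844, 23.399999618530273]] 0.379690557718277
nearwall n 379 c [421.7   9.2] size [ 4.4 43.8] ang 0.8 pca long -89.07 mean [421.6   7.8  50. ] zq [47.3 50.2 51.3]
lower near [426.14207461 426.45168844] y [-21.18423615  42.96633143]
```

Request:
{"method": "play_rows", "body": {
  "deltas": [
    [[-0.5,2,4,-0.1,0],[-1.5,8,11,-0.2,0],[-2.2,18,17,-0.2,0],[-2.2,28,20,-0.2,0],[-2.2,36,20.3,-0.2,0],[-2.2,40,20.3,-0.2,0],[-2.2,41,20.3,-0.2,0],[-2.2,41,20.3,-0.2,0]]
  ]
}}

```text
t: 38.25
eef_pos: [485.5, 10.8, 61.5]
eef_rot: [-1.571, -0.004, 0.004]
contact_force: [0.0, 1.7, -1.8]
gripper_width: 0.728
```

Run:
```python
from h import *
c=cap('wrist','w18');np.savez('w18.npz',**c);P=wpts(c);Z=P[:,:,2];X=P[:,:,0];Y=P[:,:,1]
goto((485.6,10,55,90.2))
m=(Z>66)&(Z<80)&(X<475);m[235:]=0
n,l,st,ce=cv2.connectedComponentsWithStats(m.astype(np.uint8));i=1+np.argmax(st[1:,4]);Q=P[l==i]
print('carton near edge',np.round(np.percentile(Q[:,0],[0.2,1,3]),1),'z',Q[:,2].mean())
rectfit(P,(Z>46)&(Z<54)&(abs(Y-10)<30)&(X<430)&(X>410),'nearwall')
f=c['frame'][80:280,130:380,::-1];cv2.imwrite('pics/w18c.png',cv2.resize(f,None,fx=3,fy=3,interpolation=cv2.INTER_CUBIC))
c=cap('top');f=c['frame'][150:250,190:290,::-1];cv2.imwrite('pics/t18c.png',cv2.resize(f,None,fx=5,fy=5,interpolation=cv2.INTER_CUBIC))
c=cap('scene');f=c['frame'][150:250,200:320,::-1];cv2.imwrite('pics/s18c.png',cv2.resize(f,None,fx=5,fy=5,interpolation=cv2.INTER_CUBIC))
```

```text
t 38.30 pos [485.6  10.8  61.6] jaw yaw 90.28 tilt 0.02 F [-0.75 -0.09 -1.11] q6 -1.70 w 0.721
  -> (485.6, 10, 55, 90.2) delta [ 0.   6.6 -0.8] turn 0.1 (alt -179.9)
carton near edge [425.9 426.1 426.5] z 74.52376826660858
nearwall n 547 c [421.8   9.4] size [ 4.2 43.7] ang 0.4 pca long -89.71 mean [421.6   9.4  50.1] zq [48.2 50.3 51.3]
```

View pics/w18c.png

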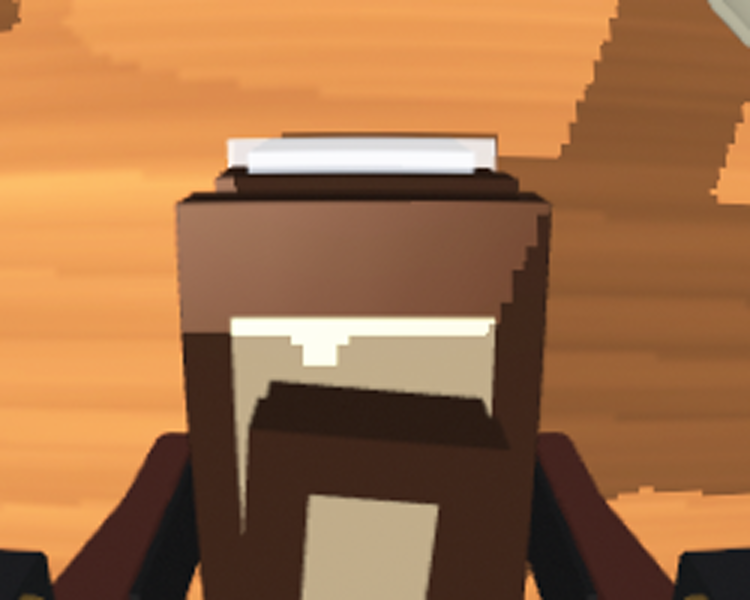

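View pics/s18c.png

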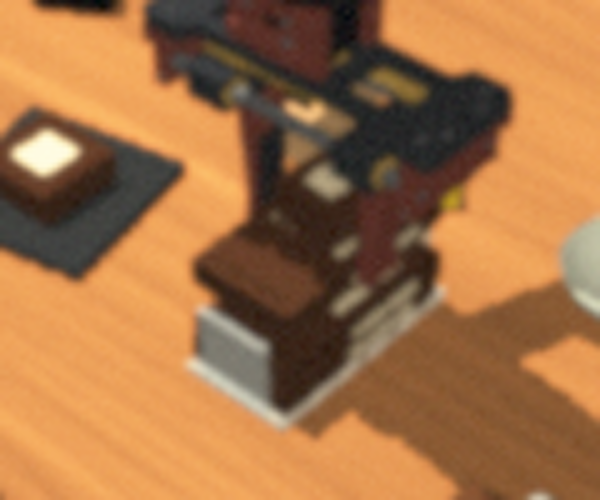

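Request:
{"method": "play_rows", "body": {
  "deltas": [
    [[0,2,0,0,0],[0,4,-0.4,0,0],[0,7,-0.8,0,0],[0,9,-0.8,0,0],[0,11,-0.8,0,0],[0,12,-0.8,0,0],[0,12,-0.8,0,0]]
  ]
}}

```text
t: 39.28
eef_pos: [485.3, 10.2, 49.4]
eef_rot: [-1.571, -0.004, 0.004]
contact_force: [0.3, 0.8, -1.3]
gripper_width: 0.727
```

Request:
{"method": "play_rows", "body": {
  "deltas": [
    [[0,1.5,0,0,0],[0,3,0,0,0],[0,5,0,0,0],[0,6.5,0,0,0],[0,7.5,0,0,0],[0,7.5,0,0,0]]
  ]
}}

```text
t: 40.02
eef_pos: [485.3, 10.2, 41.9]
eef_rot: [-1.571, -0.004, 0.004]
contact_force: [-0.1, -0.2, -1.5]
gripper_width: 0.726
```

Request:
{"method": "play_rows", "body": {
  "deltas": [
    [[0,1,0,0,0],[0,2,0,0,0],[0,2,0,0,0]]
  ]
}}

```text
t: 40.4
eef_pos: [485.3, 10.2, 39.9]
eef_rot: [-1.571, -0.004, 0.004]
contact_force: [0.1, -0.1, -2.1]
gripper_width: 0.728
```

Request:
{"method": "play_rows", "body": {
  "deltas": [
    [[0,0.7,0,0,0],[0,1.4,0,0,0],[0,1.4,0,0,0]]
  ]
}}

```text
t: 40.78
eef_pos: [485.4, 10.2, 39.4]
eef_rot: [-1.571, -0.004, 0.004]
contact_force: [-2.3, -0.3, 9.8]
gripper_width: 0.725
```

Request:
{"method": "play_rows", "body": {
  "deltas": [
    [[0,-0.7,0,0,0],[0,-0.7,0,0,0.8],[0,-0.7,0,0,0.9],[0,-0.7,0,0,0.97],[0,-0.7,0,0,1],[0,-15,0,0,1],[0,-50,0,0,1],[0,-100,0,0,1]]
  ]
}}

```text
t: 41.78
eef_pos: [484.3, 10.3, 139.5]
eef_rot: [-1.571, -0.002, 0.006]
contact_force: [0.5, 1.0, 0.8]
gripper_width: 1.001
```

Request:
{"method": "play_rows", "body": {
  "deltas": [
    [[-10,-40,0,0,1],[-20,-60,0,0,1],[-20,-60,0,0,1]]
  ]
}}

```text
t: 42.15
eef_pos: [466.0, 10.0, 200.8]
eef_rot: [-1.571, -0.007, 0.001]
contact_force: [0.1, 0.2, -1.2]
gripper_width: 1.001
```

Run:
```python
from h import *
c=cap('wrist','w19');np.savez('w19.npz',**c);P=wpts(c)
goto()
Z=P[:,:,2];X=P[:,:,0];Y=P[:,:,1]
rectfit(P,(Z>47)&(Z<85)&(abs(Y-10)<45)&(X<547.5)&(X>424.5),'wide+ball')
rectfit(P,(Z>74)&(Z<82)&(abs(Y)<100)&(X<600),'ball')
rectfit(P,(Z>46)&(Z<54)&(abs(Y-10)<30)&(X<424)&(X>410),'nearwall')
rectfit(P,(Z>46)&(Z<54)&(abs(Y-10)<30)&(X<560)&(X>548),'farwall')
m=(Z>47)&(Z<57)&(abs(Y-10)<34)&(X>430)&(X<545);q=P[m];s=np.linalg.lstsq(np.c_[np.ones(len(q)),q[:,:2]-[486,10]],q[:,2],rcond=None)[0];print('top plane',s)
f=c['frame'][60:280,130:380,::-1];cv2.imwrite('pics/w19c.png',cv2.resize(f,None,fx=2.7,fy=2.7,interpolation=cv2.INTER_CUBIC))
c=cap('scene','s19');c=cap('top','t19')
```

```text
t 42.20 pos [465.7  10.  199.5] jaw yaw 90.29 tilt 0.13 F [-0.24 -0.03 -0.54] q6 -1.70 w 1.001
wide+ball n 6095 c [485.8   9.3] size [120.1  65.2] ang 0.3 pca long 0.17 mean [479.8   9.4  59.3] zq [51.3 52.8 79.2]
ball n 1544 c [478.9  10.2] size [40.1 40.8] ang 85.0 pca long -1.19 mean [478.   10.2  78.5] zq [77.3 78.6 79.7]
nearwall n 169 c [421.    9.4] size [ 3.5 44.3] ang 0.4 pca long -89.65 mean [421.    9.   50.2] zq [49.  50.2 51.4]
farwall n 189 c [550.8   9.6] size [ 5.2 43.8] ang 0.0 pca long -89.64 mean [550.4   9.7  49.8] zq [47.2 50.1 51.3]
top plane [ 5.25000147e+01 -1.95774233e-03 -2.22160698e-04]
```

View pics/w19c.png

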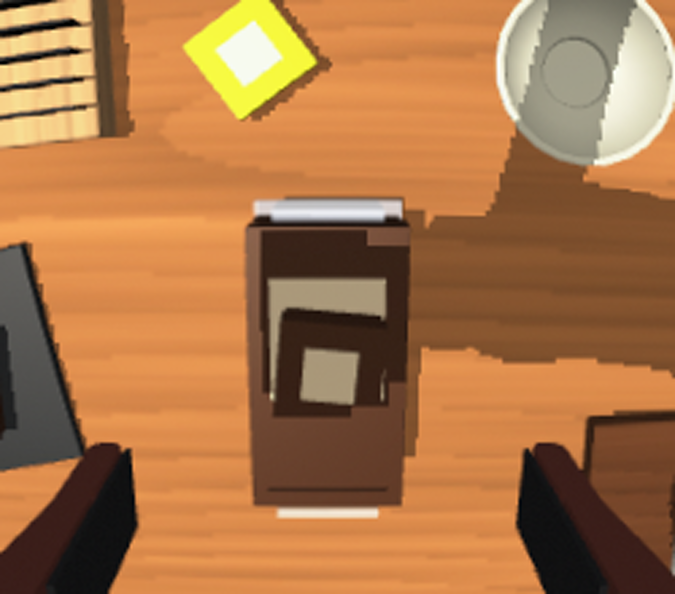

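View pics/s19.png

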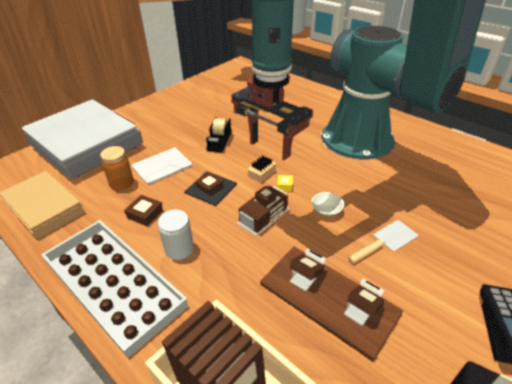

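Run:
```python
from h import *
print(manip.finish_job(),manip.get_obs()['t'])
```

```text
the job is handed in; nothing more can be done
the job is handed in; nothing more can be done
```

The job is done and handed in at about 42 s of the 72 s allowed. `finish_job` gave no verdict, so the results below are my own camera and force checks.

- **Parking:** I lifted the upper wide carton with the little box on it and set it on the marble slab. It lay flat and released, about 0.4 mm off the slab's centre, with the little box still standing on it.
- **Which box is which:** The near box added about 0.3 N on the wrist, so it is the dummy. The far one added about 1.1 to 1.3 N. That reading is noisy, at the low end of what a full box should weigh.
- **Joint torques:** For the near box these disagreed with the force reading, as the shoulder torque change suggested about 1.7 N. I followed the wrist force, which had more samples and fitted the lighter box. I did not use the joint torques to check the far box.
- **Dummy on the easel:** An attempt to tilt it in the grip only raised the force to about 14 N, so I released it and let it tip onto the back. A push of about 5 N showed it was already against the ledge. It measured x 28.1 mm and y 0.0 mm in the bed frame, square, lying flat within about 0.01 rad.
- **Full box on the tile:** It lies flat about 1 mm from the tile's centre.
- **Wide carton back in the holder:** Its centre is within 1 mm of the holder's, its yaw within about 0.3°, and its top is at 52 mm. The little box is still on it.
- **Bystanders:** Nothing on the counter looked moved in the last pictures, but I did not measure their positions again. The gripper was clear of everything.

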